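Turn a test tile on the drying grate with a forked turner

ROBOT

A 6-joint arm with a two-finger parallel gripper is mounted at the origin on the work surface; the furniture and walls round the work are solid. World frame = base frame: x ahead of the robot, y to its left, z up, the work surface at z = 0. Lengths are in m, angles in rad, forces in N, time in s.
With the tool pointing down it reaches from about 0.35 to 0.775 m from the base axis. Payload 5.5 kg.
Tool frame: the origin (TCP) lies at the very end of the fingers, on their centre line; the grasp point (between the pads) lies 19 mm behind it; z points along the fingers, y is the direction in which the jaws open and shut (so a half turn about z gives the same grasp; the last joint's range is limited). The gripper opens to 85 mm and grips with 20 to 120 N. Pads are 22 mm wide; open, the fingers measure 114 mm over their backs; the gripper's body (76 mm by 85 mm) begins 54 mm behind the grasp point. The pads swing forward as they close: fully open they stand 13 mm farther back than shut.
Start: joints at [1.138, 0.313, 0.046, 1.304, 0, 1.431], TCP at [0.166, 0.551, 0.231] pointing down, gripper open.
Joint ranges: [-2.76, 2.76], [-0.86, 1.69], [-1.03, 1.26], [-2.2, 2.34], [-1.47, 1.5], [-3.14, 3.14]. Speed limits (rad/s): [2.57, 2.57, 3.14, 3.14, 3.14, 3.14].

INTERFACE

Orientations are given as a unit quaternion [w, x, y, z].
In Python, from workcell import get_state, imaging, env, spotter gives the robot as it stands.
- The arm moves only by the tool play_rows, never from a script. Its argument "moves" is a list of rows, each an object with "claw": the finger opening in cm, from 0 to 8.54; "delta_pos": the shift along the tool's x, y, z in cm, a list of three; "twist": the turn about the tool's z in degrees. A call has 1 to 12 rows; each row is the pose to reach, as a shift and turn from the pose commanded when the call began, along the tool's axes at that moment; what a row does not reach only later rows make up. A row lasts 1/8 s, in which the tool goes at most 62.5 mm and 10.7 degrees, less where a joint would pass 70% of its speed; a pose out of reach is approached as far as the arm can. A call with a gripper value outside its range is refused whole. The fingers move at their own pace and stop on an object; "force" is the grip in N (left out, the last holds). Time passes only in rows, so rows that repeat a pose let the fingers close. It gives the time, the measured TCP pose, the force and the opening at its end, in the units of the state.
- get_state(): the state, without advancing time (a new reading comes with each control period).
- imaging.read_camera(name): name is "scene" or "side" or "wrist"; returns the picture (480x640x3 uint8, red, green, blue); there is no depth.
- imaging.camera_info(name): a dict with "fx", "fy", "cx", "cy" (pixels), "world_to_cam" (4x4, takes a point from world to camera coordinates). Camera axes: x right, y down, z forward; pixel columns grow to the right and rows downward; lengths in m; the calibration is good to about 2 mm. The wrist camera is an equidistant fisheye: a pixel r from the principal point sees the ray r / f radians off the axis. A picture is of the moment at which its call begins: read the wrist's pose just before it. camera_info takes no time and is no camera call; for the wrist camera it gives the pose at the moment of the call.
- env.hand_in(): hands the job in, once; it reports no verdict.
Trained networks look in the newest picture that a camera, given by its name, has taken for a name from the list of things; names that differ only in an ending like _2 or _b are one class to them, and where a whole thing is asked for, a point or a joint stands for the part that bears it (a point fixed in the world has none). Each returns a list of dicts, best first, with "conf" (0 to 1); they miss things now and then, are a little off and sometimes report something else, mostly with a low value. They report only what shows in the picture. A call takes as long as a camera call. They do not tell look-alikes from the thing itself.
- spotter.spot_in(camera, query): "extent" ([left, top, right, bottom] in pixels, round what is visible of it).
The state is a dict: "clock": time; "joint_pos": joint angles; "qvel": joint speeds; "tau": joint torques, N m; "tcp_pos": TCP position; "orientation": TCP orientation; "wrist_force": force on the tool from outside, world axes, zero at the start; "ft_torque": the same for the moment, N m; "finger_gap": finger opening in m.
Only numpy, scipy, OpenCV 4.12 (cv2) and the standard library are available. Lean on these libraries where they do the work, as an engineer would, in place of code of your own. Each camera call takes 0.05 s, during which the arm holds its last target. There are 200 camera calls.

TASK

Turn the test tile on the drying grate over, so that it lies on the rails again with its smooth face up; its coat is still tacky, so nothing of the robot may touch it, only the steel turner. Slide the turner's tines between the rails under the tile and let go of it there, so that you can retake the handle at a slant that leaves your wrist room, then lift the tile on the turner and tip it over with one quick turn of the wrist. Finally lay the turner flat on the bare shelf of the stand beside the tile, and leave the jars and the carton where they stand.

Things in the scene. Friction and masses are not known exactly. Their poses are not given: they have to be found in the camera images.
- stand: Fixed drying stand of grey sheet steel: a pan on two side legs. Origin at desk level under the middle of the grate; x to the stand's back, y to its left. Pan floor 60 mm above the desk, x -62..60, y -180..70 mm: left part grate, right part bare shelf. Upstand 23 mm above the floor along the back (inner face x 57) and left (inner face y 67); front and right open.
- grate (a point): Middle of the grate, at rail-top height (stand frame 0, 0, 74 mm). The grate is four upright steel rails along the stand's x, 5 mm thick, 14 mm high above the pan floor, x -36..52 mm, centred at y -57, -20, 20 and 57 mm. The tile starts on the inner two, clear of the pan floor.
- shelf (a point): Middle of the bare shelf, on the pan floor (stand frame 0, -118, 60 mm). The shelf is the stand's right part, y -180..-60 mm, without rails.
- tile: White square ceramic tile 80 x 80 x 8 mm, about 0.11 kg; one face smooth, the other (back) ribbed. Origin at its centre; z points out of the ribbed back, so up at the start. It lies over the middle of the grate within 5 mm, nearly square to the rails.
- turner: Forked steel turner, 218 mm long, 0.14 kg. Origin under the blade's middle, x to the tine tips, z up when flat. Blade 3 mm thick: tines x -44..50 at y -44..-28, -12..12 and 28..50 mm; cross plate x -58..-44. Left edge (inner face y 47, x -58..39) turned up to z 12 mm: the tile rests on it as the blade is rolled left past upright, then tips over it. Mass centre over the blade, so it lies flat by itself. Starts on the desk, handle to the left.
- turner_grip (a point): Grip point on the handle's axis (turner frame -112, 0, 22 mm). Dark wooden eight-sided handle along the turner's x, from x -165 to -83 mm, 24 mm across flats, a flat every 45 degrees: pinch it straight or tilted 45 degrees about its axis. With the turner on the desk it is so low that only a grasp from straight above fits; on the stand it juts out in front, 82 mm above the desk.
- jar_a: Bystander: white screw-lid sample jar, 74 mm across, 87 mm high. Origin at the middle of its underside.
- jar_b: Bystander: another such jar.
- lamp_carton: Bystander: tall carton, 68 x 69 x 170 mm, behind the stand on the left. Origin at the middle of its underside.
Mind the look-alikes: they are no part of the job. There is more than one size of the tile; the one meant has the size given above.

How it is judged:
On the way, in this order (a step that is already met when the one before it is completed fails the run):
1. the turner lies under the tile, its tines between the rails, and has been let go (x of tile in the frame of turner between -0.025 and 0.022 m and y of tile in the frame of turner between -0.012 and 0.014 m and z of tile in the frame of turner between 0.005 and 0.03 m and angle between turner's own z axis and vertical below 0.12 rad and angle between tile's own z axis and vertical below 0.25 rad and contact force between the fingers and turner below 0.1 N), for 0.2 s.
2. the turner carries the tile clear of the stand (contact force between tile and turner above 0.3 N and contact force between tile and stand below 0.05 N and z of tile in the frame of grate above 0.012 m and angle between tile's own z axis and vertical below 0.5 rad), for 0.1 s.
3. the tile swings over past upright, faster than 1.5 rad/s (angle between tile's own z axis and vertical above 1.65 rad and angular speed of tile above 1.5 rad/s).
4. the tile lies on the grate, turned over (angle between tile's own z axis and vertical above 3 rad and x of tile in the frame of grate between -0.03 and 0.03 m and y of tile in the frame of grate between -0.026 and 0.032 m and z of tile in the frame of grate between -0.002 and 0.01 m), for 0.2 s.
At the end, for the whole second after the job is handed in: Tile flat on the rails, smooth face up, its centre within 30 mm (along) and 26 mm (across) of the grate's middle; turner flat on the shelf's pan floor, within 30 mm sideways, 20 mm back and 35 mm forward of its middle, clear of the tile; both at rest (all of step 4 and linear speed of each of tile, turner below 0.03 m/s and angular speed of each of tile, turner below 0.3 rad/s and contact force between tile and turner below 0.05 N and x of turner in the frame of shelf between -0.035 and 0.02 m and y of turner in the frame of shelf between -0.03 and 0.03 m and z of turner in the frame of shelf between -0.004 and 0.008 m and angle between turner's own z axis and vertical below 0.1 rad); the robot touches nothing.
It fails at once if the gripper or arm touches the tile (contact force between any of the fingers, the arm and tile above 0.3 N).
It fails at once if a bystander (jar, carton) is shifted by more than 15 mm (distance of any of jar_a, jar_b, lamp_carton from where it was at the start of the episode above 0.015 m).
It also fails if it takes over 62 s, if anything falls off the work surface, if the arm or the gripper's body presses on something with over 40 N, if the wrist force passes 120 N, or if a joint passes its speed limit or range.

## Working session

There is one attempt and no reset: what is moved stays moved. The work goes in short steps, Python scripts to look and compute and a tool call to move; the robot and the scene stay as the last step left them, time stands still between calls to the robot, and variables do not carry over. Pictures are saved under pics/ and viewed, about 8 in all and at most 12, crops included, and the job is handed in when it is done.

Besides the shell and the picture viewer there is one more tool, called after "Request:" in YAML: its name, and indented under it one key for each argument. play_rows: Moves the arm, as the interface text tells. Its arguments: {"type":"object","properties":{"moves":{"type":"array"},"force":{"type":"number"}},"required":["moves"]}

```bash
ls; mkdir -p pics; python3 - <<'E'
from workcell import get_state, imaging, env, spotter
import cv2
print(get_state())
for c in ["scene","side"]:
    im=imaging.read_camera(c); cv2.imwrite(f"pics/{c}0.png",im[:,:,::-1])
    i=imaging.camera_info(c); print(c,i["fx"],i["fy"],i["cx"],i["cy"],i["world_to_cam"])
    for q in ["tile","turner","stand","jar_a","lamp_carton"]:
        print(q,[(round(d["conf"],2),[round(x) for x in d["extent"]]) for d in spotter.spot_in(c,q)])
E
```

```text
pics
{'clock': 0.0, 'joint_pos': array([1.13838364e+00, 3.13999270e-01, 4.49748509e-02, 1.30360727e+00,
       4.36342230e-05, 1.43118543e+00]), 'qvel': array([ 3.22094577e-05, -5.99005082e-04, -1.02602714e-03, -4.56906599e-04,
        7.09291777e-04,  2.28835326e-04]), 'tau': array([ 2.57716478e-03, -4.80625176e+01,  2.98536193e+01,  1.92100334e-02,
        5.23736787e-05,  9.24130916e-06]), 'tcp_pos': array([0.16575051, 0.55005497, 0.23040784]), 'orientation': array([-2.79834836e-04,  1.45878436e-01,  9.89302097e-01, -8.74247389e-04]), 'wrist_force': array([-0.32219269, -0.12986749, -0.01687572]), 'ft_torque': array([-0.00357634,  0.06929472, -0.01459009]), 'finger_gap': 0.08534645117576052}
scene 446.759281445183 446.759281445183 317.7409478464572 243.84472677901604 [[ 0.6543708  -0.75592007 -0.01958837 -0.34039312]
 [-0.41209171 -0.33477263 -0.84741236  0.29964549]
 [ 0.63401836  0.56259411 -0.53057383  0.55671904]
 [ 0.          0.          0.          1.        ]]
tile [(0.91, [328, 234, 381, 265]), (0.86, [261, 276, 292, 296]), (0.64, [184, 258, 230, 314])]
turner [(0.55, [261, 307, 385, 392])]
stand [(0.75, [308, 225, 452, 332]), (0.64, [291, 160, 329, 234])]
jar_a [(0.87, [182, 255, 230, 313]), (0.85, [260, 210, 294, 256])]
lamp_carton [(0.92, [291, 157, 331, 240])]
side 532.0554240064712 532.0554240064712 313.5540544498144 240.8819649416076 [[ 0.99251635 -0.1217693  -0.00913988 -0.52539034]
 [-0.11273016 -0.88492172 -0.45189098  0.0706904 ]
 [ 0.04693837  0.44953952 -0.89202635  1.01194944]
 [ 0.          0.          0.          1.        ]]
tile [(0.9, [259, 203, 295, 236]), (0.86, [317, 220, 369, 269])]
turner [(0.9, [222, 246, 288, 364])]
stand [(0.56, [306, 206, 404, 356])]
jar_a [(0.85, [306, 139, 342, 191]), (0.61, [190, 164, 234, 219])]
lamp_carton [(0.79, [355, 96, 412, 189])]
```

```bash
python3 - <<'E'
import cv2
a=cv2.imread("pics/scene0.png")[150:430,170:490]; b=cv2.imread("pics/side0.png")[80:380,160:460]
cv2.imwrite("pics/s_c.png",cv2.resize(a,None,fx=2.4,fy=2.1428)[:600]); cv2.imwrite("pics/d_c.png",cv2.resize(b,None,fx=2,fy=2,interpolation=cv2.INTER_CUBIC))
E
```

```text
(no output)
```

View pics/s_c.png

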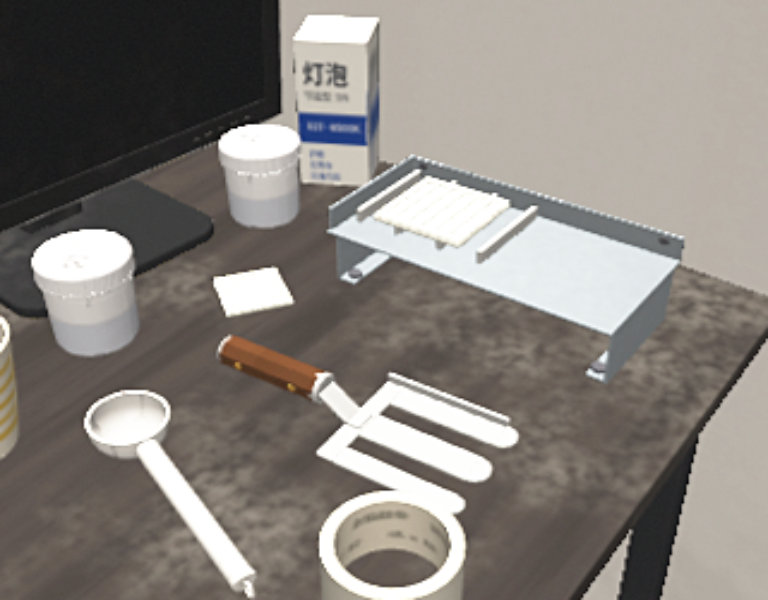

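View pics/d_c.png

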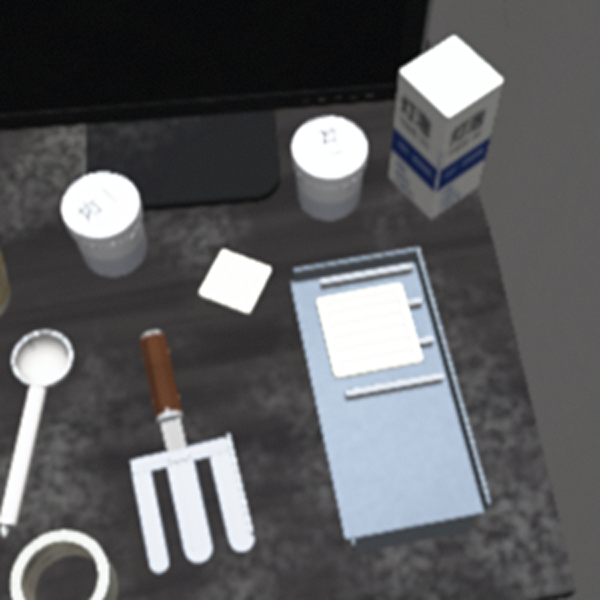

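The tile I want is the 80 mm one on the grate, at scene (355,250) and side (343,244). The small plain tile on the desk at scene (276,286) is a look-alike. The turner is at scene (320,350), and the ladle at scene (225,340) is another look-alike. Next I'll fit the poses from hand-read points.

Request:
play_rows:
  moves:
    - {"claw": 8.5,"delta_pos": [0,0,0],"twist": [0,0,0]}

```text
validation failed for argument at $.mo...
```

Each row offers only shifts and a turn about tool z, so I can't command a tilt directly. I'll test in free air, moving up, what the arm does at the edge of its reach, because that decides how a slant can be got.

Request:
play_rows:
  moves:
    - {"claw": 8.5,"delta_pos": [0,0,-6],"twist": 0}
    - {"claw": 8.5,"delta_pos": [0,0,-12],"twist": 0}
    - {"claw": 8.5,"delta_pos": [0,0,-18],"twist": 0}
    - {"claw": 8.5,"delta_pos": [0,0,-24],"twist": 0}
    - {"claw": 8.5,"delta_pos": [0,0,-30],"twist": 0}
    - {"claw": 8.5,"delta_pos": [0,0,-36],"twist": 0}
    - {"claw": 8.5,"delta_pos": [0,0,-42],"twist": 0}
    - {"claw": 8.5,"delta_pos": [0,0,-48],"twist": 0}

```text
clock: 1.6
tcp_pos: [0.144, 0.4787, 0.5875]
orientation: [0.002, 0.146, 0.989, 0.015]
wrist_force: [-1.2, 0.5, 0.3]
finger_gap: 0.0852
```

```bash
python3 - <<'E'
from h import *
s=get_state(); print({k:np.round(v,4).tolist() for k,v in s.items()})
E
```

```text
{'clock': 1.6, 'joint_pos': [1.115, 0.4673, 1.2648, 2.338, 0.0047, 1.4079], 'qvel': [-0.0109, -0.1601, 0.0, -0.0009, -0.0066, -0.0135], 'tau': [-0.1311, -43.1292, 18.2877, -0.2207, 0.0114, 0.0102], 'tcp_pos': [0.144, 0.4787, 0.5875], 'orientation': [0.0024, 0.1459, 0.9892, 0.0151], 'wrist_force': [-1.1809, 0.5246, 0.3409], 'ft_torque': [-0.0471, -0.0029, -0.0117], 'finger_gap': 0.0852}
```

View pics/scene0.png

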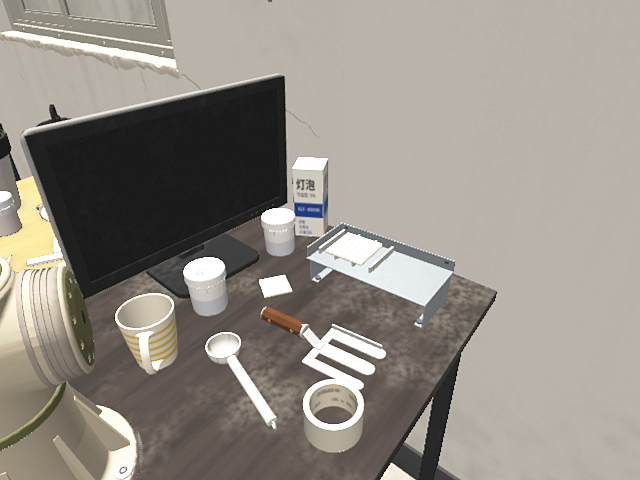

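Request:
play_rows:
  moves:
    - {"claw": 8.5,"delta_pos": [0,0,-6],"twist": 0}
    - {"claw": 8.5,"delta_pos": [0,0,-12],"twist": 0}
    - {"claw": 8.5,"delta_pos": [0,0,-18],"twist": 0}
    - {"claw": 8.5,"delta_pos": [0,0,-24],"twist": 0}
    - {"claw": 8.5,"delta_pos": [0,0,-30],"twist": 0}
    - {"claw": 8.5,"delta_pos": [0,0,-36],"twist": 0}

```text
clock: 2.35
tcp_pos: [0.137, 0.4545, 0.6207]
orientation: [0.013, 0.146, 0.988, 0.048]
wrist_force: [-0.3, -0.1, -0.3]
finger_gap: 0.0846
```

```bash
python3 - <<'E'
from h import *
s=get_state(); print({k:np.round(v,4).tolist() for k,v in s.items() if k in('joint_pos','tcp_pos','orientation')})
E
```

```text
{'joint_pos': [1.1051, 0.3976, 1.2637, 2.337, 0.0057, 1.3984], 'tcp_pos': [0.137, 0.4545, 0.6207], 'orientation': [0.013, 0.1458, 0.9881, 0.0483]}
```

Request:
play_rows:
  moves:
    - {"claw": 8.5,"delta_pos": [0,0,6],"twist": 0}
    - {"claw": 8.5,"delta_pos": [0,0,12],"twist": 0}
    - {"claw": 8.5,"delta_pos": [0,0,18],"twist": 0}

```text
clock: 2.72
tcp_pos: [0.1433, 0.4688, 0.4877]
orientation: [0.014, 0.146, 0.988, 0.05]
wrist_force: [0.3, 1.7, 1.6]
finger_gap: 0.0846
```

```bash
python3 - <<'E'
from h import *
s=get_state(); print({k:np.round(v,4).tolist() for k,v in s.items() if k in('joint_pos','tcp_pos','orientation')})
E
```

```text
{'joint_pos': [1.1068, 0.1255, 0.4369, 1.7782, 0.0056, 1.4001], 'tcp_pos': [0.1433, 0.4688, 0.4877], 'orientation': [0.0136, 0.1458, 0.9879, 0.0502]}
```

Commanding past the reach does tilt the tool: pitch q2-q3+q4 fell from 1.571 to 1.471. The tilt also stays in the commanded pose afterwards. So I can build a slant by pushing against the reach limit. Next I'll work out the kinematics and find the most efficient place to push.

```bash
cat >> h.py <<'E'
D=np.array([[.313999,.044975,1.303607,np.hypot(.16575051,.55005497),.23040784],
[.4673,1.2648,2.338,np.hypot(.144,.4787),.5875],[.3976,1.2637,2.337,np.hypot(.137,.4545),.6207],[.1255,.4369,1.7782,np.hypot(.1433,.4688),.4877]])
def fk2(p,q2,q3,q4):
    r0,z0,L2,c2,L3,c3,LT=p; a=q2+c2; b=q2-q3+c3; t=q2-q3+q4
    return np.array([r0+L2*np.sin(a)+L3*np.cos(b)+LT*np.cos(t), z0+L2*np.cos(a)-L3*np.sin(b)-LT*np.sin(t)])
def fitfk(D=D,p0=(0,.3,.35,0,.35,0,.25),w=.002):
    f=lambda p: np.r_[(fk2(p,*D[:,:3].T)-D[:,3:].T).ravel(), w*(np.array(p)-p0)]
    r=least_squares(f,p0); return r.x, f(r.x)[:2*len(D)]
E
python3 - <<'E'
from h import *
for w in(.002,.0005,.01):
    p,r=fitfk(w=w); print(w,p.round(3),np.abs(r).max())
# back wall/desk border and obstacles on the desk plane
def ground(c,u,v,z=0):
    i=imaging.camera_info(c);M=np.array(i["world_to_cam"]);R,t=M[:3,:3],M[:3,3];C=-R.T@t
    d=R.T@np.array([(u-i["cx"])/i["fx"],(v-i["cy"])/i["fy"],1]);k=(z-C[2])/d[2];return (C+k*d).round(3)
print("desk corner",ground("scene",495,293),"cam",end=' ')
for n,u,v,z in(("ladle bowl",225,347,.03),("ladle end",272,424,.01),("tape",333,400,.05),("mug",150,310,.08),("jarA lid",205,266,.087),("jarB lid",278,216,.087),("small tile",276,286,.004),("carton top",311,163,.17)): print(n,ground("scene",u,v,z))
E
```

```text
0.002 [ 0.006  0.238  0.517  0.002  0.413 -0.132  0.442] 6.263127861283468e-05
0.0005 [ 0.006  0.238  0.517  0.002  0.413 -0.132  0.443] 6.300687960514306e-05
0.01 [ 0.005  0.226  0.511  0.009  0.412 -0.127  0.421] 0.00046816724939791055
desk corner [ 0.722 -0.276  0.   ] cam ladle bowl [ 0.279 -0.014  0.03 ]
ladle end [ 0.239 -0.161  0.01 ]
tape [ 0.298 -0.22   0.05 ]
mug [0.227 0.098 0.08 ]
jarA lid [0.353 0.121 0.087]
jarB lid [0.569 0.153 0.087]
small tile [0.466 0.062 0.004]
carton top [0.684 0.157 0.17 ]
```

Findings so far:
- **Wrist:** it sits about 0.44 m behind the TCP, so gripping the handle with the tool horizontal is impossible.
- **Retake:** a tool axis leaning 45° about the handle and forward makes a pure twist of about 130–150° roll the blade left past upright. Twisting back lays it flat again.
- **Order:** grasp and insert the turner first, then build the slant.

```bash
cat >> h.py <<'E'
from scipy.spatial.transform import Rotation as Rot
def tool():
    s=get_state(); q=s["orientation"]; return np.array(s["tcp_pos"]),Rot.from_quat([q[1],q[2],q[3],q[0]]),s
def show():
    p,R,s=tool(); M=R.as_matrix()
    print("t",round(s["clock"],2),"tcp",p.round(4),"z",M[:,2].round(3),"y",M[:,1].round(3),"q",np.round(s["joint_pos"],3),"F",np.round(s["wrist_force"],1),"gap",round(s["finger_gap"],4))
def to(*targets):  # world TCP targets -> tool-frame cm
    p,R,s=tool()
    for t in targets: print(np.round(t,3),"->",(R.inv().apply(np.array(t)-p)*100).round(1))
E
python3 - <<'E'
from h import *
show()
i=imaging.camera_info("scene");M=np.array(i["world_to_cam"]);R,t=M[:3,:3],M[:3,3];C=-R.T@t
print("cam",C)
for u,v in((285,76),(33,130),(85,285),(290,180)):
    d=R.T@np.array([(u-i["cx"])/i["fx"],(v-i["cy"])/i["fy"],1])
    print(u,v,[(C+(y-C[1])/d[1]*d).round(2).tolist() for y in(.2,.25,.3,.35)])
to((.3895,-.052,.45),(.3895,-.052,.10),(.3895,-.052,.006))
E
```

```text
t 2.73 tcp [0.1433 0.4688 0.4877] z [ 0.041  0.095 -0.995] y [0.287 0.952 0.103] q [1.107 0.126 0.437 1.778 0.006 1.4  ] F [0.3 1.7 1.6] gap 0.0846
cam [-0.00674535 -0.47020373  0.54263609]
285 76 [[0.66, 0.2, 0.35], [0.71, 0.25, 0.34], [0.76, 0.3, 0.32], [0.81, 0.35, 0.31]]
33 130 [[0.18, 0.2, 0.36], [0.2, 0.25, 0.35], [0.21, 0.3, 0.34], [0.23, 0.35, 0.32]]
85 285 [[0.18, 0.2, 0.11], [0.19, 0.25, 0.08], [0.21, 0.3, 0.04], [0.22, 0.35, 0.01]]
290 180 [[0.66, 0.2, 0.13], [0.71, 0.25, 0.1], [0.76, 0.3, 0.06], [0.81, 0.35, 0.03]]
[ 0.39  -0.052  0.45 ] -> [-38.6 -42.9  -0.2]
[ 0.39  -0.052  0.1  ] -> [-38.2 -46.5  34.6]
[ 0.39  -0.052  0.006] -> [-38.1 -47.5  44. ]
```

Request:
play_rows:
  moves:
    - {"claw": 8.5,"delta_pos": [-4,-4.4,0],"twist": 9}
    - {"claw": 8.5,"delta_pos": [-8,-8.8,0],"twist": 18}
    - {"claw": 8.5,"delta_pos": [-12,-13.2,0],"twist": 27}
    - {"claw": 8.5,"delta_pos": [-16,-17.6,0],"twist": 36}
    - {"claw": 8.5,"delta_pos": [-20,-22,0],"twist": 45}
    - {"claw": 8.5,"delta_pos": [-24,-26.6,0],"twist": 54}
    - {"claw": 8.5,"delta_pos": [-28,-31,1],"twist": 63}
    - {"claw": 8.5,"delta_pos": [-32,-36,5],"twist": 66}
    - {"claw": 8.5,"delta_pos": [-35,-40,10],"twist": 66}
    - {"claw": 8.5,"delta_pos": [-38,-44,15],"twist": 66}
    - {"claw": 8.5,"delta_pos": [-38.3,-45.5,21],"twist": 66}
    - {"claw": 8.5,"delta_pos": [-38.3,-46,27],"twist": 66}

```text
clock: 4.22
tcp_pos: [0.388, -0.0554, 0.1984]
orientation: [-0.015, 0.661, 0.748, 0.048]
wrist_force: [0.7, -0.1, -0.4]
finger_gap: 0.0851
```

```bash
python3 - <<'E'
from h import *
import cv2
show(); to((.3895,-.052,.10),(.3895,-.052,.006))
cv2.imwrite("pics/w1.png",imaging.read_camera("wrist")[:,:,::-1])
im=imaging.read_camera("side"); cv2.imwrite("pics/side1.png",cv2.resize(im[180:400,160:440,::-1],None,fx=2.5,fy=2.5))
E
```

```text
t 4.22 tcp [ 0.388  -0.0554  0.1984] z [ 0.041  0.092 -0.995] y [0.991 0.121 0.052] q [-0.427 -0.04  -0.454  1.158  0.101  1.02 ] F [ 0.7 -0.1 -0.4] gap 0.0851
[ 0.39  -0.052  0.1  ] -> [-0.5 -0.3  9.8]
[ 0.39  -0.052  0.006] -> [-1.3 -0.8 19.2]
```

View pics/w1.png

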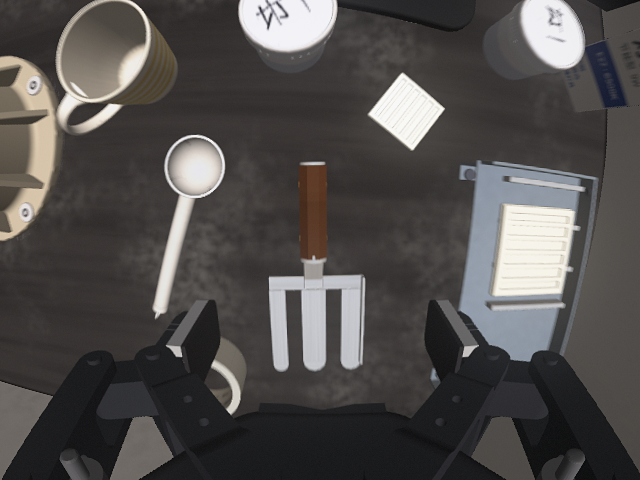

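The wrist view shows the turner square between the jaws: handle from (313,162) to (314,262), tine tips at y≈370. The 80 mm tile is at (536,250) and the small ribbed look-alike at (406,111). I'll refine the turner, stand and tile poses from this picture.

```bash
cat >> h.py <<'E'
_w=None
def freeze():
    global _w; _w=imaging.camera_info("wrist")
_proj0=proj
def proj(c,P):
    if c!="wrist": return _proj0(c,P)
    i=_w or imaging.camera_info(c); M=np.array(i["world_to_cam"]); q=np.asarray(P)@M[:3,:3].T+M[:3,3]
    rho=np.hypot(q[:,0],q[:,1]); th=np.arctan2(rho,q[:,2])
    return np.c_[i["fx"]*th*q[:,0]/rho+i["cx"], i["fy"]*th*q[:,1]/rho+i["cy"]]
E
python3 - <<'E'
from h import *
p0=[.4036,-.1628,-1.4453]
tu=[(281,371,50,-36,2),(315,372,50,0,2),(351,370,50,39,2),(269,277,-58,-44,3),(363,275,-58,49,12),(313,162,-165,0,34),(365,360,39,49,12)]
p,r=fit({"wrist":tu},p0); print("turner",p.round(4),r.tolist(),"grip",W(p,[[-112,0,22]]).round(4))
st=[(508,180,-36,57,74),(585,189,52,57,74),(490,306,-36,-57,74),(563,306,52,-57,74)]
ps,r=fit({"wrist":st},[.583,-.041,.073]); print("stand",ps.round(4),r.tolist())
# tile top z=82
tl=[(503,205,-40,40,82),(579,210,40,40,82),(572,296,40,-40,82),(494,296,-40,-40,82)]
pt,r=fit({"wrist":tl},[.583,-.041,.073]); print("tile",pt.round(4),r.tolist())
g=W(p,[[-112,0,22]])[0]; to((g[0],g[1],.1),(g[0],g[1],.006))
E
```

```text
turner [ 0.3941 -0.1527 -1.4392] [[0.3, 0.8], [0.3, -0.6], [1.1, 0.2], [-1.3, -1.6], [3.0, 1.4], [-0.5, -1.5], [-1.9, 5.7]] grip [[ 0.3794 -0.0417  0.022 ]]
stand [ 0.5676 -0.033   0.0689] [[-0.1, -2.9], [0.5, -0.8], [-0.9, 5.6], [2.4, 2.6]]
tile [ 0.5684 -0.0361  0.1116] [[1.9, -0.3], [-0.3, -1.6], [-5.6, 0.1], [0.2, 5.5]]
[ 0.379 -0.042  0.1  ] -> [ 0.1 -0.4  9.4]
[ 0.379 -0.042  0.006] -> [-0.8 -0.8 18.7]
```

Request:
play_rows:
  moves:
    - {"claw": 6,"delta_pos": [-0.3,0,5],"twist": 0}
    - {"claw": 6,"delta_pos": [-0.5,-0.2,9.8],"twist": 0}
    - {"claw": 6,"delta_pos": [-0.5,-0.2,9.8],"twist": 0}
    - {"claw": 6,"delta_pos": [-0.5,-0.2,9.8],"twist": 0}

```text
clock: 4.82
tcp_pos: [0.3923, -0.0506, 0.1051]
orientation: [-0.014, 0.66, 0.749, 0.049]
wrist_force: [-0.0, 0.3, 0.7]
finger_gap: 0.0604
```

```bash
python3 - <<'E'
from h import *
import cv2,json
show(); freeze(); im=imaging.read_camera("wrist"); cv2.imwrite("pics/w2.png",im[:,:,::-1])
show()
for nm,p,pts in(("turner",[.4036,-.1628,-1.4453],[[-165,0,34],[-83,0,34],[50,0,2],[-58,-44,3],[-58,49,12]]),("stand",[.5834,-.0407,.0729],[[-36,57,74],[52,57,74],[-36,-57,74],[52,-57,74],[-62,-180,60]])):
    print(nm,proj("wrist",W(p,pts)).round(0).tolist())
s={k:np.array(v).tolist() for k,v in _w.items()} if _w else None
import h; json.dump({k:np.array(v).tolist() for k,v in h._w.items()},open("w2.json","w"))
E
```

```text
t 4.83 tcp [ 0.3923 -0.0506  0.1051] z [ 0.043  0.092 -0.995] y [0.991 0.124 0.054] q [-0.411  0.04  -0.62   0.908  0.101  1.033] F [-0.   0.3  0.7] gap 0.0604
t 4.88 tcp [ 0.3926 -0.0509  0.1053] z [ 0.044  0.091 -0.995] y [0.991 0.124 0.055] q [-0.411  0.04  -0.619  0.907  0.101  1.033] F [-0.5  0.3 -0.2] gap 0.0599
turner [[309.0, 176.0], [310.0, 307.0], [312.0, 431.0], [250.0, 322.0], [378.0, 325.0]]
stand [[578.0, 200.0], [656.0, 212.0], [542.0, 369.0], [622.0, 355.0], [461.0, 484.0]]Traceback (most recent call last):
  File "<stdin>", line 7, in <module>
NameError: name '_w' is not defined
```

View pics/w2.png

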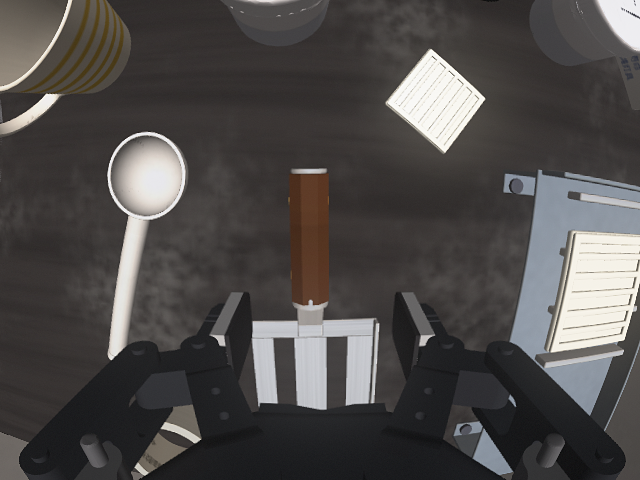

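The handle in the picture, (309,170) to (310,305), matches the projected model within about 2 mm. The stand seems about 5 mm nearer than my fit, so I'll recheck it from close by. Now the descent and grasp.

Request:
play_rows:
  moves:
    - {"claw": 6,"delta_pos": [-0.5,-0.4,5],"twist": 0}
    - {"claw": 6,"delta_pos": [-0.9,-0.8,9.6],"twist": 0}
    - {"claw": 6,"delta_pos": [-0.9,-0.8,9.8],"twist": 0}
    - {"claw": 1.8,"delta_pos": [-0.9,-0.8,9.8],"twist": 0}
    - {"claw": 1.8,"delta_pos": [-0.9,-0.8,9.8],"twist": 0}
    - {"claw": 1.8,"delta_pos": [-0.9,-0.8,9.8],"twist": 0}
    - {"claw": 1.8,"delta_pos": [-0.9,-0.8,9.8],"twist": 0}
  force: 60

```text
clock: 5.75
tcp_pos: [0.3894, -0.0515, 0.0051]
orientation: [-0.014, 0.66, 0.749, 0.049]
wrist_force: [1.6, 0.5, 5.7]
finger_gap: 0.0231
```

```bash
python3 - <<'E'
from h import *
show()
E
```

```text
t 5.75 tcp [ 0.3894 -0.0515  0.0051] z [ 0.044  0.091 -0.995] y [0.991 0.124 0.055] q [-0.417  0.176 -0.77   0.622  0.102  1.028] F [1.6 0.5 5.7] gap 0.0231
```

The turner is gripped, with a gap of 23 mm. The leftover 0.1 rad tilt would lift the tips after the yaw turn, so I have to cancel it. I'll build a full kinematic and reach-limit model so I can plan the tilts.

```bash
cat > k.py <<'E'
from h import *
LO=np.array([-2.76,-.86,-1.03,-2.2,-1.47,-3.14]);HI=np.array([2.76,1.69,1.26,2.34,1.5,3.14])
def fk(P,q):
    r0,z0,L2,c2,L3,c3,L1,LT,d,s5,c6=P; a=q[1]+c2;b=q[1]-q[2]+c3;t=q[1]-q[2]+q[3]
    e=np.array([np.cos(t),0,-np.sin(t)])           # tool dir in arm plane
    w=np.array([r0+L2*np.sin(a)+L3*np.cos(b),d,z0+L2*np.cos(a)-L3*np.sin(b)])+L1*e
    n=np.array([np.sin(t),0,np.cos(t)])            # in-plane normal = J5 axis
    R5=Rot.from_rotvec(s5*q[4]*n); z=R5.apply(e)
    x=Rot.from_rotvec((q[5]+c6)*z).apply(R5.apply([0,1,0]))
    B=Rot.from_euler('z',q[0]); M=np.c_[x,np.cross(z,x),z]
    return B.apply(w+LT*z), B*Rot.from_matrix(M)
S=[([1.138384,.313999,.044975,1.303607,.0000436,1.431185],(.16575051,.55005497,.23040784),(-.00028,.145878,.989302,-.000874)),
([1.115,.4673,1.2648,2.338,.0047,1.4079],(.144,.4787,.5875),(.0024,.1459,.9892,.0151)),
([1.1051,.3976,1.2637,2.337,.0057,1.3984],(.137,.4545,.6207),(.013,.1458,.9881,.0483)),
([1.1068,.1255,.4369,1.7782,.0056,1.4001],(.1433,.4688,.4877),(.0136,.1458,.9879,.0502)),
([-.411,.04,-.619,.907,.101,1.033],(.3926,-.0509,.1053),(-.014,.66,.749,.049)),
([-.417,.176,-.77,.622,.102,1.028],(.3894,-.0515,.0051),(-.014,.66,.749,.049))]
def res(P):
    o=[]
    for q,p,h in S:
        pp,R=fk(P,q); o+=list(pp-p)+list(.1*(R.inv()*Rot.from_quat([h[1],h[2],h[3],h[0]])).as_rotvec())
    return np.array(o)
def fitP():
    best=None
    for s5 in(1,-1):
      for c6 in(0,1.57,-1.57,3.14):
        f=lambda v:np.r_[res(np.r_[v[:9],s5,v[9]]),1e-4*(v[6]-.15)]
        r=least_squares(f,[0,.24,.52,0,.41,-.13,.15,.29,.05,c6])
        if best is None or r.cost<best[0]: best=(r.cost,np.r_[r.x[:9],s5,r.x[9]])
    return best
def ikstep(P,q,p,R,w):
    f=lambda v:(lambda a:np.r_[a[0]-p, w*(a[1].inv()*R).as_rotvec()])(fk(P,v))
    return least_squares(f,np.clip(q,LO+1e-4,HI-1e-4),bounds=(LO,HI),xtol=1e-6).x
E
python3 - <<'E'
from k import *
c,P=fitP(); print(c,P.round(4).tolist()); print(np.abs(res(P)).reshape(-1,6).max(1).round(4))
np.save("P.npy",P)
# calibrate: calls 1,2 with per-row relative-to-callstart target, resync at call
for w in(1,1.4,2):
  for mode in("call","row"):
    q=np.array(S[0][0]); 
    for n in(8,6):
        p0,R0=fk(P,q); pc=p0.copy()
        for k in range(n):
            tgt=p0+R0.apply([0,0,-.06*(k+1)])
            if mode=="row": dv=tgt-pc; tgt=pc+dv*min(1,.0625/np.linalg.norm(dv))
            q=ikstep(P,q,tgt,R0,w); pc=fk(P,q)[0]
        print(w,mode,q.round(3),fk(P,q)[0].round(3))
E
```

```text
9.30140926826395e-08 [0.0003, 0.2344, 0.5198, -0.0014, 0.4132, -0.1359, 0.1433, 0.3003, 0.08, 1.0, -1.5707]
[0.0002 0.     0.0001 0.0001 0.0002 0.0002]
1 call [1.115 0.465 1.26  2.333 0.004 1.408] [0.145 0.479 0.588]
1 call [1.075 0.259 1.147 2.34  0.011 1.369] [0.117 0.392 0.65 ]
1 row [1.121e+00 4.960e-01 1.260e+00 2.322e+00 2.000e-03 1.414e+00] [0.149 0.494 0.572]
1 row [1.094 0.343 1.142 2.34  0.003 1.386] [0.127 0.422 0.613]
1.4 call [1.116e+00 4.740e-01 1.260e+00 2.340e+00 2.000e-03 1.409e+00] [0.145 0.479 0.583]
1.4 call [1.078 0.269 1.101 2.34  0.005 1.371] [0.117 0.391 0.633]
1.4 row [1.122e+00 4.990e-01 1.260e+00 2.326e+00 1.000e-03 1.414e+00] [0.149 0.493 0.57 ]
1.4 row [1.094e+00 3.450e-01 1.129e+00 2.340e+00 2.000e-03 1.387e+00] [0.127 0.421 0.609]
2 call [1.118e+00 4.820e-01 1.260e+00 2.340e+00 1.000e-03 1.411e+00] [0.145 0.482 0.579]
2 call [1.08  0.278 1.079 2.34  0.003 1.373] [0.118 0.392 0.624]
2 row [1.122 0.501 1.26  2.328 0.    1.414] [0.149 0.493 0.57 ]
2 row [1.094e+00 3.470e-01 1.122e+00 2.340e+00 1.000e-03 1.387e+00] [0.127 0.421 0.606]
```

```bash
cat >> k.py <<'E'
P=np.load("P.npy")
def run(q,rows,w=1.,n=None):
    """rows: list of (dx,dy,dz cm, twist deg) tool frame"""
    p0,R0=fk(P,q)
    for d in rows: q=ikstep(P,q,p0+R0.apply(np.array(d[:3])/100),R0*Rot.from_euler('z',d[3],degrees=True),w)
    return q
def rep(q,nt=None,tag=""):
    p,R=fk(P,q); M=R.as_matrix(); print(tag,"tcp",p.round(3),"z",M[:,2].round(3),"y",M[:,1].round(3),"q",q.round(2), "n" if nt is not None else "", R.apply(nt).round(3) if nt is not None else "")
E
python3 - <<'E'
from k import *
q=np.array(get_state()["joint_pos"]); p,R=fk(P,q); nt=R.inv().apply([0,0,1]); np.save("nt.npy",nt)
rep(q,nt)
q=run(q,[(0,0,-24,0)]+[(0,0,-24,-10*k) for k in range(1,9)]+[(0,0,-24,-87)]); rep(q,nt,"turned")
for z0 in(0,):
  for az in(0,17,30):
    for L in(.15,.3,.5):
        pp,RR=fk(P,q); d=RR.inv().apply([-L*np.cos(np.radians(az)),-L*np.sin(np.radians(az)),0])*100
        q2=run(q,[tuple(d*k/8)+(0,) for k in range(1,9)]); rep(q2,nt,f"push az{az} L{L} {d.round(0)}")
E
```

```text
tcp [ 0.389 -0.052  0.005] z [ 0.044  0.091 -0.995] y [0.991 0.123 0.055] q [-0.42  0.18 -0.77  0.62  0.1   1.03] n [-0.  0.  1.]
turned tcp [ 0.379 -0.073  0.244] z [ 0.044  0.091 -0.995] y [-0.076  0.993  0.088] q [-0.48 -0.07 -0.37  1.28  0.1  -0.56] n [-0.133 -0.042  0.99 ]
push az0 L0.15 [15.  1. -1.] tcp [ 0.229 -0.073  0.244] z [ 0.044  0.091 -0.995] y [-0.076  0.993  0.088] q [-0.78 -0.36 -0.58  1.38  0.1  -0.86] n [-0.133 -0.042  0.99 ]
push az0 L0.3 [30.  2. -1.] tcp [ 0.079 -0.073  0.244] z [ 0.044  0.091 -0.995] y [-0.076  0.993  0.088] q [-1.72 -0.63 -0.69  1.61  0.03 -1.8 ] n [-0.133 -0.042  0.99 ]
push az0 L0.5 [50.  4. -2.] tcp [-0.109 -0.104  0.244] z [ 0.04   0.101 -0.994] y [-0.076  0.992  0.097] q [-2.76 -0.48 -0.64  1.49 -0.08 -2.83] n [-0.129 -0.051  0.99 ]
push az17 L0.15 [15. -3. -1.] tcp [ 0.235 -0.117  0.244] z [ 0.044  0.091 -0.995] y [-0.076  0.993  0.088] q [-0.88 -0.3  -0.54  1.37  0.09 -0.96] n [-0.133 -0.042  0.99 ]
push az17 L0.3 [29. -7. -2.] tcp [ 0.092 -0.161  0.244] z [ 0.044  0.091 -0.995] y [-0.076  0.993  0.088] q [-1.58 -0.42 -0.61  1.47  0.04 -1.65] n [-0.133 -0.042  0.99 ]
push az17 L0.5 [ 49. -11.  -3.] tcp [-0.099 -0.22   0.244] z [ 0.044  0.091 -0.995] y [-0.076  0.993  0.088] q [-2.3  -0.27 -0.52  1.41 -0.03 -2.37] n [-0.133 -0.042  0.99 ]
push az30 L0.15 [13. -6. -1.] tcp [ 0.249 -0.148  0.244] z [ 0.044  0.091 -0.995] y [-0.076  0.993  0.088] q [-0.92 -0.23 -0.5   1.35  0.09 -0.99] n [-0.133 -0.042  0.99 ]
push az30 L0.3 [ 27. -13.  -3.] tcp [ 0.119 -0.223  0.244] z [ 0.044  0.091 -0.995] y [-0.076  0.993  0.088] q [-1.47 -0.27 -0.52  1.4   0.05 -1.55] n [-0.133 -0.042  0.99 ]
push az30 L0.5 [ 45. -22.  -4.] tcp [-0.054 -0.323  0.244] z [ 0.044  0.091 -0.995] y [-0.076  0.993  0.088] q [-1.99 -0.09 -0.38  1.37  0.   -2.06] n [-0.133 -0.042  0.99 ]
```

```bash
python3 - <<'E'
from k import *
nt=np.load("nt.npy"); q=np.array(get_state()["joint_pos"])
to((.38,-.07,.10),(.25,-.25,.35),(-.1,-.466,.5))
p,R=fk(P,q)
T=[R.inv().apply(np.array(t)-p)*100 for t in((.38,-.07,.10),(.25,-.25,.35),(-.1,-.466,.5))]
q=run(q,[tuple(t)+(0,) for t in T]);rep(q,nt)
for n in(4,8,12):
    q2=run(q,[(0,0,-6*k,0) for k in range(1,n+1)]); rep(q2,nt,n)
E
```

```text
[ 0.38 -0.07  0.1 ] -> [-0.9 -0.6 -9.7]
[ 0.25 -0.25  0.35] -> [-14.9 -14.4 -36.7]
[-0.1   -0.466  0.5  ] -> [-30.5 -50.9 -55.2]
 tcp [-0.1   -0.466  0.5  ] z [ 0.044  0.091 -0.995] y [0.991 0.123 0.055] q [-1.96  0.31  0.72  2.08  0.01 -0.51] n [0. 0. 1.]
4 tcp [-0.097 -0.431  0.587] z [ 0.029  0.049 -0.998] y [0.992 0.125 0.035] q [-1.98  0.37  1.08  2.34  0.01 -0.53] n [0.015 0.043 0.999]
8 tcp [-0.094 -0.403  0.615] z [ 0.007 -0.007 -1.   ] y [0.992 0.126 0.006] q [-2.    0.29  1.07  2.34  0.01 -0.56] n [0.038 0.099 0.994]
12 tcp [-0.094 -0.388  0.637] z [-0.019 -0.063 -0.998] y [ 0.992  0.125 -0.026] q [-2.02  0.25  1.08  2.34  0.01 -0.57] n [0.063 0.154 0.986]
```

Straightening the tool with the turner held would tip the turner too. Simpler is to turn the yaw by 87°, set the turner down on free desk so it settles flat, and regrasp it there.

```bash
python3 - <<'E'
from k import *
to((.375,-.07,.085),(.365,-.085,.085),(.365,-.085,.014))
E
```

```text
[ 0.375 -0.07   0.085] -> [-1.  -1.2 -8.2]
[ 0.365 -0.085  0.085] -> [-2.3 -2.4 -8.4]
[ 0.365 -0.085  0.014] -> [-2.9 -2.8 -1.3]
```

Request:
play_rows:
  moves:
    - {"claw": 1.8,"delta_pos": [-0.5,-0.5,-6],"twist": 0}
    - {"claw": 1.8,"delta_pos": [-1,-1.2,-8.2],"twist": -10}
    - {"claw": 1.8,"delta_pos": [-2.3,-2.4,-8.4],"twist": -20}
    - {"claw": 1.8,"delta_pos": [-2.3,-2.4,-8.4],"twist": -30}
    - {"claw": 1.8,"delta_pos": [-2.3,-2.4,-8.4],"twist": -40}
    - {"claw": 1.8,"delta_pos": [-2.3,-2.4,-8.4],"twist": -50}
    - {"claw": 1.8,"delta_pos": [-2.3,-2.4,-8.4],"twist": -60}
    - {"claw": 1.8,"delta_pos": [-2.3,-2.4,-8.4],"twist": -70}
    - {"claw": 1.8,"delta_pos": [-2.6,-2.6,-6],"twist": -80}
    - {"claw": 1.8,"delta_pos": [-2.9,-2.8,-2],"twist": -87}
    - {"claw": 1.8,"delta_pos": [-2.9,-2.8,-1.3],"twist": -87}
    - {"claw": 1.8,"delta_pos": [-2.9,-2.8,-1.3],"twist": -87}

```text
clock: 7.25
tcp_pos: [0.3621, -0.0837, 0.0127]
orientation: [0.021, -0.036, 0.998, 0.046]
wrist_force: [-0.4, -0.3, -1.3]
finger_gap: 0.0229
```

```bash
python3 - <<'E'
from k import *
show()
p,R,s=tool();to((p[0],p[1],.006))
E
```

```text
t 7.25 tcp [ 0.3621 -0.0837  0.0127] z [ 0.038  0.094 -0.995] y [-0.073  0.993  0.091] q [-0.528  0.139 -0.791  0.655  0.1   -0.6  ] F [-0.4 -0.3 -1.3] gap 0.0229
[ 0.362 -0.084  0.006] -> [ 0.  -0.1  0.7]
```

Request:
play_rows:
  moves:
    - {"claw": 4.5,"delta_pos": [0,0,0],"twist": 0}
    - {"claw": 4.5,"delta_pos": [0,0,0],"twist": 0}
    - {"claw": 4.5,"delta_pos": [0,-0.1,0.6],"twist": 0}
    - {"claw": 1.8,"delta_pos": [0,-0.1,0.6],"twist": 0}
    - {"claw": 1.8,"delta_pos": [0,-0.1,0.6],"twist": 0}
    - {"claw": 1.8,"delta_pos": [0,-0.1,0.6],"twist": 0}
    - {"claw": 1.8,"delta_pos": [0.8,-0.4,-5],"twist": 0}
    - {"claw": 1.8,"delta_pos": [1,-1,-9],"twist": 0}
    - {"claw": 1.8,"delta_pos": [1,-1,-9],"twist": 0}
    - {"claw": 1.8,"delta_pos": [1,-1,-9],"twist": 0}
  force: 60

```text
clock: 8.5
tcp_pos: [0.3495, -0.1028, 0.1002]
orientation: [0.022, -0.037, 0.998, 0.046]
wrist_force: [-0.1, 0.1, -1.6]
finger_gap: 0.0229
```

```bash
python3 - <<'E'
from h import *
import h,cv2,json
show(); freeze(); im=imaging.read_camera("wrist"); cv2.imwrite("pics/w3.png",im[:,:,::-1])
json.dump({k:np.array(v).tolist() for k,v in h._w.items()},open("w3.json","w"))
im=imaging.read_camera("side")
cv2.imwrite("pics/side3.png",im[:,:,::-1])
a=cv2.resize(cv2.imread("pics/side3.png")[170:370,200:420],(660,600),interpolation=cv2.INTER_CUBIC); cv2.imwrite("pics/side3c.png",a); show()
E
```

```text
t 8.5 tcp [ 0.3495 -0.1028  0.1002] z [ 0.04   0.093 -0.995] y [-0.075  0.993  0.09 ] q [-0.592  0.002 -0.672  0.915  0.099 -0.666] F [-0.1  0.1 -1.6] gap 0.0229
t 8.6 tcp [ 0.3489 -0.1022  0.0996] z [ 0.038  0.094 -0.995] y [-0.075  0.993  0.091] q [-0.592  0.004 -0.673  0.916  0.099 -0.667] F [-0.   0.  -1.9] gap 0.0227
```

View pics/w3.png

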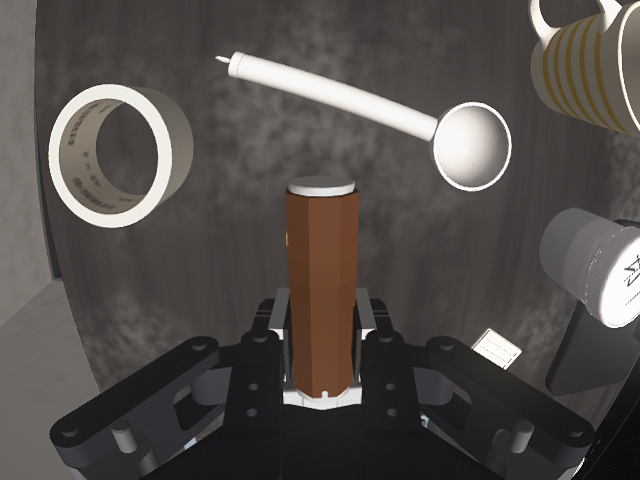

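View pics/side3c.png

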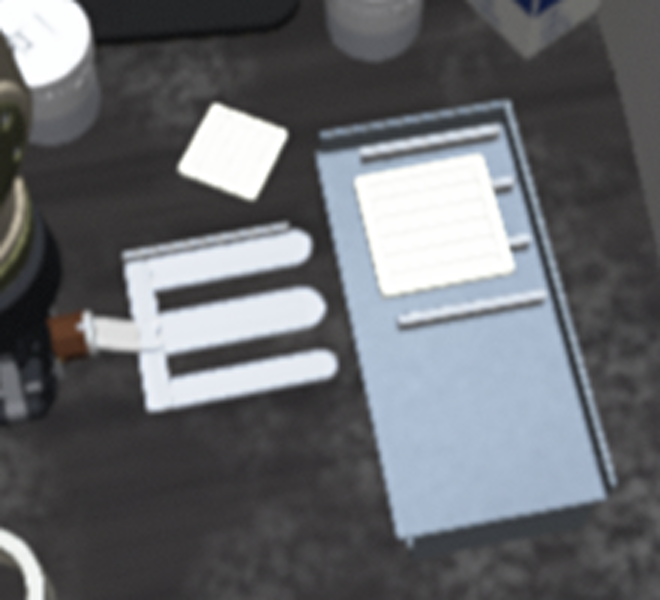

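The side view shows the turner held, with its tips at crop (310,245), (326,305), (337,364), in front of the stand. The tile lies on the inner rails at crop (435,225). I'll fit both in this one camera to get the insertion offset.

```bash
python3 - <<'E'
from h import *
s3=lambda u,v:(200+u/3,170+v/3)
st={"side":[(*s3(362,156),-36,57,74),(*s3(498,131),52,57,74),(*s3(400,320),-36,-57,74),(*s3(545,296),52,-57,74),(*s3(511,185),52,20,74),(*s3(528,241),52,-20,74),(*s3(317,152),-62,70,60),(*s3(398,538),-62,-180,60),(*s3(508,100),60,70,83),(*s3(614,487),60,-180,83)]}
p,r=fit(st,[.583,-.04,.07]);print("stand side",p.round(4),r.tolist())
sc_={"scene":[(*sc(612,333),-62,-180,60),(*sc(328,233),-62,70,60),(*sc(412,157),60,70,83),(*sc(682,238),60,-180,83)]}
p2,r=fit({**st,**sc_},[.583,-.04,.07]);print("both",p2.round(4)); p3,_=fit(sc_,[.583,-.04,.07]);print("scene",p3.round(4))
# tile on side
pt,r=fit({"side":[(*s3(355,178),-40,40,82),(*s3(485,153),40,40,82),(*s3(514,271),40,-40,82),(*s3(384,298),-40,-40,82)]},p);print("tile",pt.round(4),r.tolist())
c,s=np.cos(p[2]),np.sin(p[2]);d=pt[:2]-p[:2];print("tile in stand",(c*d[0]+s*d[1]).round(4),(-s*d[0]+c*d[1]).round(4))
T=np.array([(*s3(310,245),50,39,1.5),(*s3(326,305),50,0,1.5),(*s3(337,364),50,-36,1.5),(*s3(124,258),-58,49,12),(*s3(150,411),-58,-44,1.5),(*s3(290,225),39,49,12),(*s3(88,333),-83,0,22)])
tcp,R,_=tool(); M=R.as_matrix(); g=tcp-.019*M[:,2]; print("grip",g)
def tp(v,roll=.091):
    return np.array([v[0],v[1],0]),Rot.from_euler('ZYX',[v[2],v[3],roll])
def f(v):
    Rr=Rot.from_euler('ZYX',[v[2],v[3],.091]); o=np.array([v[0],v[1],g[2]])-Rr.apply([0,0,.022])+Rr.apply([.112,0,0])-[.112*np.cos(v[2]),.112*np.sin(v[2]),0]
    return np.r_[(proj("side",o+Rr.apply(T[:,2:]/1000))-T[:,:2]).ravel(),20*v[3]]
r=least_squares(f,[.46,-.09,.07,0],loss="soft_l1");v=r.x;print("turner",v.round(4),f(v).round(1).tolist())
d=v[:2]-p[:2];print("turner in stand",(c*d[0]+s*d[1]).round(4),(-s*d[0]+c*d[1]).round(4),"dyaw",(v[2]-p[2]).round(4))
print("turner org minus tcp along x",(v[:2]-tcp[:2]).round(4))
E
```

```text
stand side [ 0.5832 -0.0404  0.0665] [[-0.8, -1.0], [0.6, -0.6], [-0.8, 0.6], [-0.0, -0.3], [0.9, -1.3], [0.6, -0.6], [-0.8, 0.4], [-0.6, 1.1], [0.2, 0.5], [0.6, 0.4]]
both [ 0.5832 -0.0403  0.0687]
scene [ 0.5832 -0.0395  0.0745]
tile [ 0.5809 -0.0435  0.0801] [[-0.1, -0.1], [-0.3, 0.3], [1.0, 0.1], [-0.3, -0.3]]
tile in stand -0.0025 -0.0029
grip [ 0.34816257 -0.10402712  0.11847615]
turner [ 0.4611 -0.0975  0.0816  0.0445] [0.5, -0.6, -0.4, 0.2, 0.0, 0.4, -0.4, -2.0, -0.3, 0.7, 0.1, -0.4, 0.5, 0.7, 0.9]
turner in stand -0.1256 -0.0488 dyaw 0.0151
turner org minus tcp along x [0.1122 0.0048]
```

Request:
play_rows:
  moves:
    - {"claw": 1.8,"delta_pos": [0.8,2.5,0],"twist": 0.8}
    - {"claw": 1.8,"delta_pos": [0.6,4.7,1.6],"twist": 0.8}
    - {"claw": 1.8,"delta_pos": [0.6,4.7,3.2],"twist": 0.8}
    - {"claw": 1.8,"delta_pos": [0.6,4.7,3.2],"twist": 0.8}
    - {"claw": 1.8,"delta_pos": [0.6,4.7,3.2],"twist": 0.8}

```text
clock: 9.22
tcp_pos: [0.3415, -0.0537, 0.0728]
orientation: [0.021, -0.03, 0.998, 0.046]
wrist_force: [-0.4, 0.1, -0.7]
finger_gap: 0.0227
```

```bash
python3 - <<'E'
from h import *
import cv2
show()
a=imaging.read_camera("side")[190:310,220:420,::-1]; b=imaging.read_camera("scene")[210:350,250:450,::-1]
show()
a=cv2.resize(a,(800,480),interpolation=cv2.INTER_CUBIC)[:300]; b=cv2.resize(b,(800,560),interpolation=cv2.INTER_CUBIC)[:300]
cv2.imwrite("pics/p4.png",np.vstack([a,b]))
E
```

```text
t 9.22 tcp [ 0.3415 -0.0537  0.0728] z [ 0.039  0.093 -0.995] y [-0.061  0.994  0.091] q [-0.481 -0.01  -0.764  0.825  0.101 -0.541] F [-0.4  0.1 -0.7] gap 0.0227
t 9.32 tcp [ 0.3421 -0.0542  0.0732] z [ 0.041  0.093 -0.995] y [-0.061  0.994  0.09 ] q [-0.481 -0.011 -0.763  0.825  0.101 -0.541] F [-0.1 -0.6 -0.9] gap 0.023
```

View pics/p4.png

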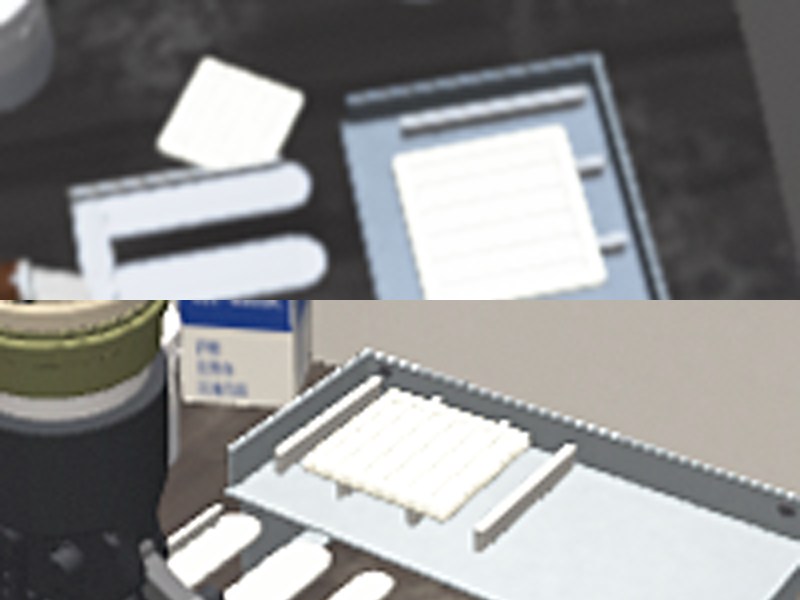

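The upper half (side) shows the tips at (310,185) and (327,262), clear in front of the pan. The lower half (scene) shows tips at (260,521), (330,547), (393,577), just before the pan edge. I'll fit the pitch and offset from both cameras.

```bash
python3 - <<'E'
from h import *
a=lambda u,v:(220+u/4,190+v/4); b=lambda u,v:(250+u/4,210+(v-300)/4)
O={"side":np.array([(*a(311,185),50,39,1.5),(*a(327,262),50,0,1.5),(*a(70,190),-58,49,12),(*a(20,272),-83,0,25)]),
"scene":np.array([(*b(261,521),50,39,1.5),(*b(331,547),50,0,1.5),(*b(394,577),50,-36,1.5),(*b(221,507),39,49,12)])}
tcp,R,_=tool(); M=R.as_matrix(); g=tcp-.019*M[:,2]; print("grip",g)
p=[.5832,-.0403,.0687]
def f(v,parts=False):
    Rr=Rot.from_euler('ZYX',[v[2],v[3],v[5]]); o=v[[0,1,4]]
    gz=(o+Rr.apply([-.112,0,.022]))[2]
    return np.r_[np.concatenate([(proj(c,o+Rr.apply(T[:,2:]/1000))-T[:,:2]).ravel() for c,T in O.items()]),(gz-g[2])*500,(v[5]-.09)*30]
r=least_squares(f,[.46,-.05,.07,0,.07,.09],loss="soft_l1");v=r.x;print("turner x y yaw pitch z roll",v.round(4),f(v).round(1).tolist())
c,s=np.cos(p[2]),np.sin(p[2]);d=v[:2]-p[:2];print("in stand",(c*d[0]+s*d[1]).round(4),(-s*d[0]+c*d[1]).round(4),"dyaw",(v[2]-p[2]).round(4))
print("rear z at -58:",v[4]+.058*v[3],"tip z",v[4]-.05*v[3])
E
```

```text
grip [ 0.34131275 -0.05597217  0.09214564]
turner x y yaw pitch z roll [ 0.452  -0.0511  0.0302  0.0213  0.0681 -0.0121] [0.6, 0.7, -0.4, 0.5, 0.5, -0.4, 0.1, 2.1, -0.7, -0.4, -1.7, 0.4, -1.3, -0.1, 1.2, -0.9, 0.2, -3.1]
in stand -0.1317 -0.0018 dyaw -0.0385
rear z at -58: 0.0693449125967526 tip z 0.06704960094671657
```

```bash
python3 - <<'E'
from h import *
s3=lambda u,v:(200+u/3,170+v/3)
a=lambda u,v:(220+u/4,190+v/4); b=lambda u,v:(250+u/4,210+(v-300)/4)
O=[("side",np.array([.3489,-.1022,.0996]),.0755,[(*s3(310,245),50,39,1.5),(*s3(326,305),50,0,1.5),(*s3(337,364),50,-36,1.5),(*s3(124,258),-58,49,12),(*s3(150,411),-58,-44,1.5),(*s3(290,225),39,49,12),(*s3(88,333),-83,0,22)]),
("side",np.array([.342,-.0542,.0732]),.0615,[(*a(311,185),50,39,1.5),(*a(327,262),50,0,1.5),(*a(70,190),-58,49,12),(*a(20,272),-83,0,25)]),
("scene",np.array([.342,-.0542,.0732]),.0615,[(*b(261,521),50,39,1.5),(*b(331,547),50,0,1.5),(*b(394,577),50,-36,1.5),(*b(221,507),39,49,12)])]
zt=np.array([.039,.093,-.995])
def pose(v,tcp,yaw):
    Rr=Rot.from_euler('ZYX',[yaw+v[5],v[0],v[1]]); g=tcp-.019*zt+Rot.from_euler('z',yaw).apply([v[2],v[3],v[4]])
    return Rr,g-Rr.apply([-.112,0,.022])
def f(v):
    o=[]
    for c,tcp,yaw,T in O:
        T=np.array(T);Rr,og=pose(v,tcp,yaw);o.append((proj(c,og+Rr.apply(T[:,2:]/1000))-T[:,:2]).ravel())
    return np.r_[np.concatenate(o),v[5]*60,v[3]*500,v[4]*500]
for roll in(None,0,.09):
    g=(lambda v:f(v)) if roll is None else (lambda v:np.r_[f(v),1000*(v[1]-roll)])
    r=least_squares(g,[0,.05,0,0,0,0],loss="soft_l1");v=r.x
    Rr,og=pose(v,np.array([.342,-.0542,.0732]),.0615)
    print("pitch roll dx dy dz dyaw",v.round(4),"cost",r.cost.round(2),"org",og.round(4))
    p=[.5832,-.0403,.0687];c,s=np.cos(p[2]),np.sin(p[2]);d=og[:2]-p[:2];print("  in stand",(c*d[0]+s*d[1]).round(4),(-s*d[0]+c*d[1]).round(4))
    print("  z lowers: tipR,tipL,rearL", [(og+Rr.apply(q))[2].round(4) for q in([.05,-.044,0],[.05,.04,.003],[-.04,.04,.003])])
E
```

```text
pitch roll dx dy dz dyaw [ 0.0253 -0.0266  0.0005 -0.0008  0.0002 -0.003 ] cost 8.01 org [ 0.453  -0.0508  0.0675]
  in stand -0.1306 -0.0015
  z lowers: tipR,tipL,rearL [np.float64(0.0674), np.float64(0.0681), np.float64(0.0704)]
pitch roll dx dy dz dyaw [ 0.028  -0.      0.0005 -0.0011  0.0001 -0.0034] cost 8.42 org [ 0.453  -0.0505  0.0671]
  in stand -0.1306 -0.0013
  z lowers: tipR,tipL,rearL [np.float64(0.0657), np.float64(0.0687), np.float64(0.0712)]
pitch roll dx dy dz dyaw [ 0.0317  0.0899  0.0006 -0.0022 -0.0001 -0.0068] cost 15.07 org [ 0.4529 -0.0501  0.0666]
  in stand -0.1306 -0.0008
  z lowers: tipR,tipL,rearL [np.float64(0.0611), np.float64(0.0716), np.float64(0.0744)]
```

Request:
play_rows:
  moves:
    - {"claw": 1.8,"delta_pos": [0,0,0.15],"twist": -0.6}
    - {"claw": 1.8,"delta_pos": [-2.5,0,0.3],"twist": -0.6}
    - {"claw": 1.8,"delta_pos": [-5,0,0.44],"twist": -0.6}
    - {"claw": 1.8,"delta_pos": [-7.5,0.05,0.58],"twist": -0.6}
    - {"claw": 1.8,"delta_pos": [-10,0.05,0.68],"twist": -0.6}
    - {"claw": 1.8,"delta_pos": [-12.5,0.1,0.75],"twist": -0.6}
    - {"claw": 1.8,"delta_pos": [-12.5,0.1,0.9],"twist": -0.6}

```text
clock: 10.2
tcp_pos: [0.4687, -0.0454, 0.0701]
orientation: [0.023, -0.035, 0.998, 0.045]
wrist_force: [-1.3, -0.9, -0.9]
finger_gap: 0.0231
```

```bash
python3 - <<'E'
from h import *
import cv2
show()
a=imaging.read_camera("side")[190:310,220:420,::-1]; b=imaging.read_camera("scene")[210:350,250:450,::-1]
a=cv2.resize(a,(800,480),interpolation=cv2.INTER_CUBIC)[:300]; b=cv2.resize(b,(800,560),interpolation=cv2.INTER_CUBIC)[:300]
cv2.imwrite("pics/p5.png",np.vstack([a,b]))
E
```

```text
t 10.2 tcp [ 0.4687 -0.0454  0.0701] z [ 0.042  0.092 -0.995] y [-0.073  0.993  0.089] q [-0.333  0.215 -0.512  0.834  0.101 -0.403] F [-1.3 -0.9 -0.9] gap 0.0231
```

View pics/p5.png

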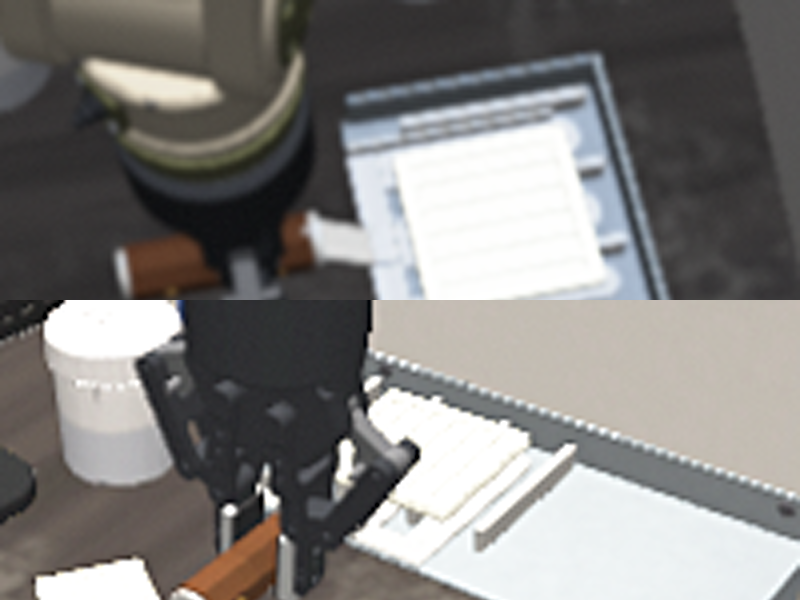

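The tines are under the tile and the tile hasn't moved; its corners are still at (395,155) and (563,125), and the tips show beyond it. Now I'll lower and let go.

Request:
play_rows:
  moves:
    - {"claw": 1.8,"delta_pos": [0,0,0.3],"twist": 0}
    - {"claw": 5.5,"delta_pos": [0,0,0.3],"twist": 0}
    - {"claw": 5.5,"delta_pos": [0,0,0.3],"twist": 0}
    - {"claw": 5.5,"delta_pos": [0,0,0.3],"twist": 0}
    - {"claw": 5.5,"delta_pos": [0,0,0.3],"twist": 0}
    - {"claw": 5.5,"delta_pos": [0.2,-0.2,-4],"twist": 0}
    - {"claw": 5.5,"delta_pos": [1,-0.3,-10],"twist": 0}
    - {"claw": 5.5,"delta_pos": [2,-0.3,-16],"twist": 0}

```text
clock: 11.3
tcp_pos: [0.4401, -0.0641, 0.2294]
orientation: [0.022, -0.035, 0.998, 0.046]
wrist_force: [0.6, 0.0, -0.0]
finger_gap: 0.0549
```

```bash
python3 - <<'E'
from k import *
import cv2
show()
to((.40,.0,.40),(.25,.3,.50),(.17,.44,.56))
b=imaging.read_camera("scene"); cv2.imwrite("pics/sc6.png",b[:,:,::-1])
b=imaging.read_camera("side"); cv2.imwrite("pics/sd6.png",b[:,:,::-1])
# tangent-push study from a pose like the earlier one
q=np.array([1.04,.40,1.25,2.33,.01,-.4+0.])
for ang in(90,115,129,145):
  p,R=fk(P,q); u=np.array([np.cos(1.04),np.sin(1.04),0]); d=u*np.cos(np.radians(ang))+np.array([0,0,1])*np.sin(np.radians(ang))
  dt=R.inv().apply(d)
  q2=run(q,[tuple(dt*6.25*k)+(0,) for k in range(1,13)]); rep(q2,tag=f"ang{ang}")
E
```

```text
t 11.3 tcp [ 0.4401 -0.0641  0.2294] z [ 0.04   0.093 -0.995] y [-0.072  0.993  0.09 ] q [-0.395  0.049 -0.287  1.234  0.101 -0.466] F [ 0.6  0.  -0. ] gap 0.0549
[0.4 0.  0.4] -> [  2.8   8.2 -16.5]
[0.25 0.3  0.5 ] -> [ 15.2  40.  -24.3]
[0.17 0.44 0.56] -> [ 22.   55.  -29.3]
ang90 tcp [0.126 0.349 0.704] z [ 0.13   0.244 -0.961] y [-0.985  0.143 -0.097] q [ 0.98  0.16  1.21  2.34  0.03 -0.45]  
ang115 tcp [0.009 0.237 0.701] z [ 0.102  0.229 -0.968] y [-0.988  0.138 -0.071] q [ 1.21 -0.1   0.92  2.34 -0.01 -0.23]  
ang129 tcp [-0.097  0.148  0.68 ] z [ 0.016  0.216 -0.976] y [-0.992  0.126  0.011] q [ 1.81 -0.21  0.77  2.34 -0.07  0.36]  
ang145 tcp [-0.182  0.013  0.653] z [-0.058  0.108 -0.992] y [-0.99   0.122  0.071] q [ 2.76 -0.18  0.69  2.34 -0.08  1.31]
```

```bash
python3 - <<'E'
from k import *
def plan(q,ang,calls,n=12):
    for c in range(calls):
        p,R=fk(P,q); z=R.as_matrix()[:,2]; az=np.arctan2(z[1],z[0]); u=np.array([np.cos(az),np.sin(az),0]); a=ang[min(c,len(ang)-1)]
        d=u*np.cos(np.radians(a))+np.array([0,0,1])*np.sin(np.radians(a)); dt=R.inv().apply(d)
        q=run(q,[tuple(dt*6.25*k)+(0,) for k in range(1,n+1)],w=1.4)
    return q
q0=np.array([1.04,.40,1.25,2.33,.01,-.4])
for a in([90],[75],[60],[45],[30],[0]):
    q=plan(q0,a,4); p,R=fk(P,q); z=R.as_matrix()[:,2]; print(a,"beta",np.degrees(np.arccos(-z[2])).round(1),"az",np.degrees(np.arctan2(z[1],z[0])).round(1),"tcp",p.round(2),q.round(2))
E
```

```text
[90] beta 28.3 az 59.9 tcp [0.08 0.28 0.77] [ 1.   -0.    1.26  2.34  0.02 -0.43]
[75] beta 27.8 az 62.0 tcp [0.17 0.4  0.74] [ 0.92  0.16  1.26  2.19  0.07 -0.5 ]
[60] beta 32.6 az 63.5 tcp [0.28 0.61 0.69] [ 1.    0.4   1.26  1.87  0.06 -0.42]
[45] beta 36.1 az 64.1 tcp [0.37 0.8  0.57] [ 1.03  0.65  1.26  1.56  0.05 -0.39]
[30] beta 37.4 az 64.5 tcp [0.43 0.95 0.4 ] [ 1.05  0.9   1.26  1.28  0.04 -0.37]
[0] beta 34.7 az 65.0 tcp [ 0.49  1.08 -0.05] [ 1.07  1.41  1.26  0.82  0.04 -0.36]
```

Request:
play_rows:
  moves:
    - {"claw": 5.5,"delta_pos": [1.5,3,-6],"twist": 0}
    - {"claw": 5.5,"delta_pos": [2,5,-12],"twist": 0}
    - {"claw": 5.5,"delta_pos": [3,9,-17],"twist": 0}
    - {"claw": 5.5,"delta_pos": [5,15,-18.5],"twist": 0}
    - {"claw": 5.5,"delta_pos": [7.2,20.5,-20],"twist": 0}
    - {"claw": 5.5,"delta_pos": [9.5,26,-21.5],"twist": 0}
    - {"claw": 5.5,"delta_pos": [12,31.5,-23],"twist": 0}
    - {"claw": 5.5,"delta_pos": [14,37,-24],"twist": 0}
    - {"claw": 5.5,"delta_pos": [16.5,42.5,-25.5],"twist": 0}
    - {"claw": 5.5,"delta_pos": [19,48,-27],"twist": 0}
    - {"claw": 5.5,"delta_pos": [21,53,-28.5],"twist": 0}
    - {"claw": 5.5,"delta_pos": [22,55,-33],"twist": 0}

```text
clock: 12.9
tcp_pos: [0.1682, 0.4383, 0.5899]
orientation: [0.02, -0.037, 0.998, 0.044]
wrist_force: [0.6, 1.0, 1.5]
finger_gap: 0.0549
```

Request:
play_rows:
  moves:
    - {"claw": 5.5,"delta_pos": [-1.2,2.4,-5.6],"twist": 0}
    - {"claw": 5.5,"delta_pos": [-2.5,4.8,-11.2],"twist": 0}
    - {"claw": 5.5,"delta_pos": [-3.7,7.2,-16.8],"twist": 0}
    - {"claw": 5.5,"delta_pos": [-5,9.6,-22.4],"twist": 0}
    - {"claw": 5.5,"delta_pos": [-6.2,12,-28],"twist": 0}
    - {"claw": 5.5,"delta_pos": [-7.5,14.4,-33.6],"twist": 0}
    - {"claw": 5.5,"delta_pos": [-8.7,16.8,-39.2],"twist": 0}
    - {"claw": 5.5,"delta_pos": [-10,19.2,-44.8],"twist": 0}
    - {"claw": 5.5,"delta_pos": [-11.2,21.6,-50.4],"twist": 0}
    - {"claw": 5.5,"delta_pos": [-12.5,24,-56],"twist": 0}
    - {"claw": 5.5,"delta_pos": [-13.7,26.4,-61.6],"twist": 0}
    - {"claw": 5.5,"delta_pos": [-15,28.8,-67.2],"twist": 0}

```text
clock: 14.4
tcp_pos: [0.1702, 0.4257, 0.6408]
orientation: [0.032, -0.035, 0.997, 0.065]
wrist_force: [0.9, 0.8, 0.1]
finger_gap: 0.0549
```

```bash
cat >> k.py <<'E'
def tilt():
    p,R,s=tool(); z=R.as_matrix()[:,2]; show(); print("beta",np.degrees(np.arccos(-z[2])).round(2),"az",np.degrees(np.arctan2(z[1],z[0])).round(1))
def pushdir(ang,az=None,n=12):
    p,R,s=tool(); z=R.as_matrix()[:,2]; az=np.arctan2(z[1],z[0]) if az is None else np.radians(az)
    d=np.array([np.cos(az)*np.cos(np.radians(ang)),np.sin(az)*np.cos(np.radians(ang)),np.sin(np.radians(ang))]); print("push per row",(R.inv().apply(d)*6.25).round(2))
E
python3 - <<'E'
from k import *
tilt()
for a in(45,70,90): pushdir(a)
E
```

```text
t 14.4 tcp [0.1702 0.4257 0.6408] z [ 0.06   0.131 -0.99 ] y [-0.074  0.989  0.127] q [1.002 0.354 1.264 2.337 0.02  0.933] F [0.9 0.8 0.1] gap 0.0549
beta 8.3 az 65.5
push per row [-2.39  4.4  -3.74]
push per row [-1.41  2.6  -5.5 ]
push per row [-0.43  0.79 -6.18]
```

That direction is slow, only 2.5° in 12 rows. The earlier push straight back along the tool axis was about three times faster, so I'll use that.

Request:
play_rows:
  moves:
    - {"claw": 5.5,"delta_pos": [0,0,-6],"twist": 0}
    - {"claw": 5.5,"delta_pos": [0,0,-12],"twist": 0}
    - {"claw": 5.5,"delta_pos": [0,0,-18],"twist": 0}
    - {"claw": 5.5,"delta_pos": [0,0,-24],"twist": 0}
    - {"claw": 5.5,"delta_pos": [0,0,-30],"twist": 0}
    - {"claw": 5.5,"delta_pos": [0,0,-36],"twist": 0}
    - {"claw": 5.5,"delta_pos": [0,0,-42],"twist": 0}
    - {"claw": 5.5,"delta_pos": [0,0,-48],"twist": 0}

```text
clock: 15.4
tcp_pos: [0.1527, 0.3988, 0.6735]
orientation: [0.054, -0.034, 0.993, 0.096]
wrist_force: [0.1, -0.4, -0.4]
finger_gap: 0.0546
```

```bash
python3 - <<'E'
from k import *
tilt()
E
```

```text
t 15.4 tcp [0.1527 0.3988 0.6735] z [ 0.1    0.193 -0.976] y [-0.078  0.979  0.186] q [1.003 0.279 1.264 2.337 0.02  0.936] F [ 0.1 -0.4 -0.4] gap 0.0546
beta 12.59 az 62.6
```

```bash
python3 - <<'E'
from k import *
pushdir(120)
# naive clamped DLS study: which push directions tilt
def jac(q,w):
    p,R=fk(P,q);J=np.zeros((6,6));h=1e-5
    for i in range(6):
        v=q.copy();v[i]+=h;p2,R2=fk(P,v);J[:,i]=np.r_[(p2-p)/h,w*(R2*R.inv()).as_rotvec()/h]
    return J
HI2=HI.copy();HI2[2]=1.2645;HI2[3]=2.3375
def dls(q,p,R,w,lam,it):
    for _ in range(it):
        pp,RR=fk(P,q);e=np.r_[p-pp,w*(R*RR.inv()).as_rotvec()];J=jac(q,w)
        q=np.clip(q+J.T@np.linalg.solve(J@J.T+lam**2*np.eye(6),e),LO,HI2)
    return q
def sim(q,d,n,w,lam,it,mode):
    p0,R0=fk(P,q);pc=p0
    for k in range(1,n+1):
        t=p0+d*.06*k
        if mode=="row": v=t-pc;t=pc+v*min(1,.0625/np.linalg.norm(v))
        q=dls(q,t,R0,w,lam,it); pc=fk(P,q)[0]
    return q
A=(np.array([1.115,.4673,1.2645,2.3375,.0047,1.4079]),None,6,.0695)
B=(np.array([1.002,.354,1.264,2.337,.02,.933]),None,8,.075)
for w in(.3,.5,1):
  for lam in(.03,.1,.3):
    for it in(5,30):
      for mode in("call","row"):
        o=[]
        for q,d,n,t in(A,B):
            R=fk(P,q)[1]; dd=-R.as_matrix()[:,2]; q2=sim(q,dd,n,w,lam,it,mode); o.append(round((q[1]-q[2]+q[3])-(q2[1]-q2[2]+q2[3]),3)); 
        o.append(q2[1:4].round(2).tolist())
        print(w,lam,it,mode,o)
E
```

```text
push per row [ 0.97 -1.6  -5.96]
0.3 0.03 5 call [np.float64(-0.852), np.float64(0.39), [-0.04, 1.26, 2.34]]
0.3 0.03 5 row [np.float64(-0.108), np.float64(-0.111), [0.47, 1.26, 2.34]]
0.3 0.03 30 call [np.float64(-0.894), np.float64(-0.217), [0.57, 1.26, 2.34]]
0.3 0.03 30 row [np.float64(-0.108), np.float64(-0.111), [0.47, 1.26, 2.34]]
0.3 0.1 5 call [np.float64(0.115), np.float64(0.144), [0.21, 1.26, 2.34]]
0.3 0.1 5 row [np.float64(0.051), np.float64(0.054), [0.3, 1.26, 2.34]]
0.3 0.1 30 call [np.float64(0.115), np.float64(0.144), [0.21, 1.26, 2.34]]
0.3 0.1 30 row [np.float64(0.051), np.float64(0.054), [0.3, 1.26, 2.34]]
0.3 0.3 5 call [np.float64(0.493), np.float64(0.702), [-0.03, 1.26, 2.02]]
0.3 0.3 5 row [np.float64(0.16), np.float64(0.179), [0.17, 1.26, 2.34]]
0.3 0.3 30 call [np.float64(0.5), np.float64(0.711), [-0.03, 1.26, 2.01]]
0.3 0.3 30 row [np.float64(0.16), np.float64(0.18), [0.17, 1.26, 2.34]]
0.5 0.03 5 call [np.float64(-0.507), np.float64(-1.08), [-0.86, -1.03, 2.34]]
0.5 0.03 5 row [np.float64(-0.0), np.float64(-0.0), [0.38, 1.18, 2.22]]
0.5 0.03 30 call [np.fl
[... 891 characters left out ...]
.782), np.float64(3.202), [1.69, 1.26, -2.2]]
1 0.03 30 row [np.float64(-0.0), np.float64(-0.0), [0.36, 1.11, 2.18]]
1 0.1 5 call [np.float64(-0.048), np.float64(-0.054), [0.41, 1.26, 2.34]]
1 0.1 5 row [np.float64(-0.018), np.float64(-0.019), [0.37, 1.26, 2.34]]
1 0.1 30 call [np.float64(-0.048), np.float64(-0.054), [0.41, 1.26, 2.34]]
1 0.1 30 row [np.float64(-0.018), np.float64(-0.019), [0.37, 1.26, 2.34]]
1 0.3 5 call [np.float64(0.157), np.float64(0.193), [0.16, 1.26, 2.34]]
1 0.3 5 row [np.float64(0.071), np.float64(0.074), [0.28, 1.26, 2.34]]
1 0.3 30 call [np.float64(0.157), np.float64(0.193), [0.16, 1.26, 2.34]]
1 0.3 30 row [np.float64(0.071), np.float64(0.074), [0.28, 1.26, 2.34]]
```

The arm's solver is reproduced by a clamped damped-least-squares model with unit weights, λ≈0.3 and a step limit per row. It predicts 0.071 and 0.074 rad against 0.0695 and 0.075 measured. I'll search it for a faster push.

```bash
cat >> k.py <<'E'
HI2=HI.copy();HI2[2]=1.2645;HI2[3]=2.3375
def jac(q):
    p,R=fk(P,q);J=np.zeros((6,6));h=1e-5
    for i in range(6):
        v=q.copy();v[i]+=h;p2,R2=fk(P,v);J[:,i]=np.r_[(p2-p)/h,(R2*R.inv()).as_rotvec()/h]
    return p,R,J
def sim(q,rows,lam=.3,it=8):
    """rows: (tool-frame cm xyz, twist deg), one call"""
    p0,R0=fk(P,q);pc,Rc=p0,R0
    for d in rows:
        t=p0+R0.apply(np.array(d[:3])/100);v=t-pc;t=pc+v*min(1,.0625/max(1e-9,np.linalg.norm(v)))
        Rt=R0*Rot.from_euler('z',d[3],degrees=True);rv=(Rt*Rc.inv()).as_rotvec();n=np.linalg.norm(rv);Rt=Rot.from_rotvec(rv*min(1,.187/max(n,1e-9)))*Rc
        for _ in range(it):
            pp,RR,J=jac(q);e=np.r_[t-pp,(Rt*RR.inv()).as_rotvec()]
            q=np.clip(q+J.T@np.linalg.solve(J@J.T+lam**2*np.eye(6),e),LO,HI2)
        pc,Rc=fk(P,q)
    return q
def lean(q):
    z=fk(P,q)[1].as_matrix()[:,2]; return np.degrees(np.arccos(-z[2])).round(1),np.degrees(np.arctan2(z[1],z[0])).round(1)
E
python3 - <<'E'
from k import *
q=np.array(get_state()["joint_pos"]); print(lean(q))
p,R=fk(P,q)
for el in(45,60,75,90,105,120,135,150,180):
  az=np.radians(62)
  d=np.array([np.cos(az)*np.cos(np.radians(el)),np.sin(az)*np.cos(np.radians(el)),np.sin(np.radians(el))]); dt=R.inv().apply(d)*6.25
  q2=sim(q,[tuple(dt*k)+(0,) for k in range(1,13)],it=5); print("cur el",el,lean(q2),fk(P,q2)[0].round(2),q2.round(2))
# up push + twist / lateral variants
for lat in(-30,30):
  d=Rot.from_euler('z',lat,degrees=True).apply([np.cos(1.08)*np.cos(1.9),np.sin(1.08)*np.cos(1.9),np.sin(1.9)]);dt=R.inv().apply(d)*6.25
  print("lat",lat,lean(sim(q,[tuple(dt*k)+(0,) for k in range(1,13)],it=5)))
for r,z in((.75,.3),(.75,.5),(.6,.6),(.3,.7)):
  # start elsewhere with same orientation
  c=np.cos(1.0);s=np.sin(1.0);t=np.array([c*r-s*.08,s*r+c*.08,z]);qs=q.copy()
  qs=ikstep(P,qs,t,R,1.)
  for el in(0,30,60,90,120,-60):
    d=np.array([np.cos(az)*np.cos(np.radians(el)),np.sin(az)*np.cos(np.radians(el)),np.sin(np.radians(el))]); dt=fk(P,qs)[1].inv().apply(d)*6.25
    q2=sim(qs,[tuple(dt*k)+(0,) for k in range(1,13)],it=5); print((r,z),"el",el,lean(qs),lean(q2),fk(P,q2)[0].round(2))
E
```

```text
(np.float64(12.6), np.float64(62.6))
cur el 45 (np.float64(12.1), np.float64(63.2)) [0.22 0.5  0.61] [1.   0.43 1.26 2.19 0.02 0.93]
cur el 60 (np.float64(12.0), np.float64(63.3)) [0.19 0.44 0.65] [0.98 0.34 1.26 2.29 0.03 0.92]
cur el 75 (np.float64(12.9), np.float64(62.8)) [0.17 0.39 0.68] [0.96 0.27 1.26 2.34 0.03 0.9 ]
cur el 90 (np.float64(15.3), np.float64(61.4)) [0.16 0.37 0.69] [0.94 0.23 1.26 2.34 0.03 0.88]
cur el 105 (np.float64(17.2), np.float64(60.2)) [0.15 0.35 0.71] [0.92 0.18 1.25 2.34 0.04 0.85]
cur el 120 (np.float64(18.1), np.float64(59.3)) [0.14 0.32 0.72] [0.89 0.1  1.18 2.34 0.04 0.83]
cur el 135 (np.float64(18.7), np.float64(58.5)) [0.11 0.28 0.72] [0.87 0.01 1.1  2.34 0.05 0.81]
cur el 150 (np.float64(19.0), np.float64(58.2)) [0.07 0.24 0.72] [ 0.88 -0.1   1.    2.34  0.04  0.82]
cur el 180 (np.float64(18.1), np.float64(63.1)) [-0.07  0.04  0.64] [ 1.13 -0.54  0.54  2.34 -0.01  1.06]
lat -30 (np.float64(17.1), np.float64(63.4))
lat 30 (np.float64(17.2), np.float64(56.8))
(0.75, 0.3) el 0 (np.float64(12.6), np.float64(62.6)) (np.float64(12.6), np.float64(62.9))
[... 1823 characters left out ...]
p.float64(12.9), np.float64(62.6)) [0.41 0.84 0.01]
(0.3, 0.7) el 0 (np.float64(12.7), np.float64(62.6)) (np.float64(12.5), np.float64(63.0)) [0.29 0.65 0.5 ]
(0.3, 0.7) el 30 (np.float64(12.7), np.float64(62.6)) (np.float64(12.3), np.float64(63.1)) [0.22 0.51 0.61]
(0.3, 0.7) el 60 (np.float64(12.7), np.float64(62.6)) (np.float64(12.3), np.float64(63.2)) [0.17 0.4  0.67]
(0.3, 0.7) el 90 (np.float64(12.7), np.float64(62.6)) (np.float64(17.1), np.float64(60.4)) [0.16 0.36 0.7 ]
(0.3, 0.7) el 120 (np.float64(12.7), np.float64(62.6)) (np.float64(18.8), np.float64(58.7)) [0.12 0.29 0.72]
(0.3, 0.7) el -60 (np.float64(12.7), np.float64(62.6)) (np.float64(12.7), np.float64(62.6)) [0.25 0.59 0.11]
```

```bash
python3 - <<'E'
from k import *
q0=np.array(get_state()["joint_pos"])
for nm,d in(("A",(1,-1.6,-6)),("B",(1.8,-3,-5.2)),("C",(0.5,-.8,-6.2)),("D",(2.2,-2.4,-5.2)),("E",(1.2,-3.4,-5))):
  for n in(3,6,12):
    q=q0.copy(); o=[]
    for c in range(96//n):
        q=sim(q,[tuple(np.array(d)*k)+(0,) for k in range(1,n+1)],it=4)
        if (c+1)*n%24==0: o.append(tuple(float(x) for x in lean(q)))
    print(nm,n,o,fk(P,q)[0].round(2),q.round(2))
E
```

```text
A 3 [(49.5, 58.5), (77.8, 60.2), (77.8, 60.5), (77.8, 60.8)] [-0.14 -0.18  0.8 ] [ 1.14 -0.86  1.26  2.34 -0.08  1.  ]
A 6 [(33.5, 56.5), (54.7, 59.3), (74.9, 60.5), (77.8, 60.7)] [-0.14 -0.18  0.8 ] [ 1.14 -0.86  1.26  2.34 -0.08  1.03]
A 12 [(23.7, 56.0), (34.7, 54.7), (45.9, 57.0), (57.2, 58.3)] [-0.06 -0.03  0.82] [ 1.15 -0.59  1.17  2.34 -0.11  1.03]
B 3 [(54.8, 59.0), (77.8, 60.2), (77.8, 60.4), (77.8, 60.6)] [-0.15 -0.18  0.8 ] [ 1.14 -0.86  1.26  2.34 -0.08  1.01]
B 6 [(36.4, 57.5), (61.6, 60.4), (75.1, 61.1), (77.8, 61.2)] [-0.15 -0.18  0.8 ] [ 1.14 -0.86  1.26  2.34 -0.07  1.04]
B 12 [(25.0, 54.9), (37.9, 57.3), (50.8, 59.4), (63.9, 60.4)] [-0.11 -0.13  0.77] [ 1.16 -0.82  1.06  2.34 -0.1   1.06]
C 3 [(45.5, 57.8), (77.8, 60.0), (77.8, 60.3), (77.8, 60.5)] [-0.14 -0.18  0.8 ] [ 1.14 -0.86  1.26  2.34 -0.09  1.  ]
C 6 [(31.4, 56.4), (50.0, 58.3), (68.8, 59.8), (77.8, 60.2)] [-0.14 -0.18  0.8 ] [ 1.15 -0.86  1.26  2.34 -0.09  1.02]
C 12 [(22.6, 57.0), (32.5, 53.8), (42.4, 55.6), (52.4, 57.1)] [-0.03  0.04  0.83] [ 1.14 -0.46  1.22  2.34 -0.11  1.02]
D 3 [(53.9, 64.7), (77.8, 65.5), (77.8, 66.2), (77.8, 67.0)] [-0.19 -0.15  0.8 ] [ 1.1  -0.86  1.26  2.34  0.07  1.05]
D 6 [(35.6, 65.9), (60.2, 67.3), (75.5, 67.7), (77.8, 68.1)] [-0.19 -0.16  0.8 ] [ 1.11 -0.86  1.26  2.34  0.07  1.08]
D 12 [(24.6, 66.1), (35.9, 72.7), (48.5, 73.3), (61.2, 73.3)] [-0.13 -0.09  0.78] [ 1.22 -0.75  1.09  2.34  0.05  1.18]
E 3 [(52.9, 52.3), (77.6, 54.4), (78.1, 54.0), (78.1, 53.7)] [-0.1  -0.21  0.8 ] [ 1.18 -0.86  1.26  2.34 -0.24  0.97]
E 6 [(33.9, 45.8), (58.5, 50.9), (74.2, 52.3), (78.2, 52.3)] [-0.1  -0.21  0.8 ] [ 1.16 -0.86  1.26  2.34 -0.24  0.98]
E 12 [(22.9, 40.6), (23.1, 11.4), (23.0, 6.7), (23.7, 6.1)] [-0.16 -0.58  0.44] [-2.13  0.76  1.26  2.34  0.32 -2.26]
```

Short calls re-base the orientation, so they tilt much faster. I'll use batches of 3-row calls.

Request:
play_rows:
  moves:
    - {"claw": 5.5,"delta_pos": [1,-1.6,-6],"twist": 0}
    - {"claw": 5.5,"delta_pos": [2,-3.2,-12],"twist": 0}
    - {"claw": 5.5,"delta_pos": [3,-4.8,-18],"twist": 0}

```text
clock: 15.78
tcp_pos: [0.1277, 0.3677, 0.7069]
orientation: [0.078, -0.034, 0.988, 0.129]
wrist_force: [0.2, -0.1, 0.5]
finger_gap: 0.055
```

Request:
play_rows:
  moves:
    - {"claw": 5.5,"delta_pos": [1,-1.6,-6],"twist": 0}
    - {"claw": 5.5,"delta_pos": [2,-3.2,-12],"twist": 0}
    - {"claw": 5.5,"delta_pos": [3,-4.8,-18],"twist": 0}

```text
clock: 16.15
tcp_pos: [0.0985, 0.3361, 0.7356]
orientation: [0.101, -0.033, 0.981, 0.161]
wrist_force: [-0.5, -0.5, 0.1]
finger_gap: 0.055
```

Request:
play_rows:
  moves:
    - {"claw": 5.5,"delta_pos": [1,-1.6,-6],"twist": 0}
    - {"claw": 5.5,"delta_pos": [2,-3.2,-12],"twist": 0}
    - {"claw": 5.5,"delta_pos": [3,-4.8,-18],"twist": 0}

```text
clock: 16.52
tcp_pos: [0.0651, 0.3018, 0.7608]
orientation: [0.122, -0.033, 0.973, 0.194]
wrist_force: [0.2, 0.5, -0.6]
finger_gap: 0.0552
```

```bash
python3 - <<'E'
from k import *
tilt()
# feasibility of slanted grip: grip at turner (-112,0,22) with turner origin at stand (-5,0,60)
st=np.array([.5832,-.0403]);ys=.0687
def S2W(v): return np.r_[st+Rot.from_euler('z',ys).apply(v)[:2],v[2]]
g=S2W(np.array([-.117,0,.082])); h=np.array([np.cos(ys),np.sin(ys),0])
for al in(30,40,50,60,70,80):
  for sgn in(1,-1):
    be=np.arctan(1/np.sin(np.radians(al))); a=Rot.from_euler('z',ys).apply([np.sin(be)*np.cos(np.radians(al)),np.sin(be)*np.sin(np.radians(al)),-np.cos(be)])
    y=np.cross(a,h); y=sgn*y/np.linalg.norm(y); M=np.c_[np.cross(y,a),y,a]
    best=None
    for q0 in([0,0,-.5,.8,.5,0],[-.6,0,-.5,.8,.8,0],[-1,.3,-.5,1,1,1],[-1,.3,-.9,1,1,-1]):
        q=ikstep(P,np.array(q0),g+.019*a,Rot.from_matrix(M),1.); pp,RR=fk(P,q); e=np.linalg.norm(pp-g-.019*a)+ (RR.inv()*Rot.from_matrix(M)).magnitude()
        if best is None or e<best[0]: best=(e,q)
    print(al,"beta",np.degrees(be).round(1),sgn,"err",best[0].round(4),best[1].round(2))
E
```

```text
t 16.52 tcp [0.0651 0.3018 0.7608] z [ 0.224  0.385 -0.895] y [-0.111  0.923  0.369] q [ 1.138  0.038  1.264  2.337 -0.042  1.061] F [ 0.2  0.5 -0.6] gap 0.0552
beta 26.46 az 59.9
30 beta 63.4 1 err 0.0204 [-0.91  0.28 -1.03  0.14  1.1   2.62]
30 beta 63.4 -1 err 0.0204 [-0.91  0.28 -1.03  0.14  1.1  -0.52]
40 beta 57.3 1 err 0.0 [-0.84  0.3  -0.87  0.47  1.    2.5 ]
40 beta 57.3 -1 err 0.0 [-0.84  0.3  -0.87  0.47  1.   -0.65]
50 beta 52.5 1 err 0.0 [-0.8   0.35 -0.71  0.73  0.9   2.4 ]
50 beta 52.5 -1 err 0.0 [-0.8   0.35 -0.71  0.73  0.9  -0.74]
60 beta 49.1 1 err 0.0 [-0.75  0.41 -0.57  0.92  0.81  2.34]
60 beta 49.1 -1 err 0.0 [-0.75  0.41 -0.57  0.92  0.81 -0.8 ]
70 beta 46.8 1 err 0.0 [-0.71  0.47 -0.45  1.07  0.73  2.31]
70 beta 46.8 -1 err 0.0 [-0.71  0.47 -0.45  1.07  0.73 -0.83]
80 beta 45.4 1 err 0.0 [-0.67  0.53 -0.34  1.2   0.65  2.29]
80 beta 45.4 -1 err 0.0 [-0.67  0.53 -0.34  1.2   0.65 -0.85]
```

```bash
python3 - <<'E'
from k import *
for al in(40,45,50,55,60):
    be=np.arctan(1/np.sin(np.radians(al)));a=np.array([np.sin(be)*np.cos(np.radians(al)),np.sin(be)*np.sin(np.radians(al)),-np.cos(be)])
    print(al,np.degrees(be).round(1),[(f,*Rot.from_rotvec(-np.radians(f)*a).inv().apply([0,0,-1]).round(2)) for f in(20,40,60,80,100,120,130,140,150,160)])
q=np.array(get_state()["joint_pos"])
for d in((1,-1.6,-6),(0.7,-1.9,-6),(.4,-2.2,-6),(1.3,-1.3,-6)):
    q1=q.copy()
    o=[]
    for c in range(8): q1=sim(q1,[tuple(np.array(d)*k)+(0,) for k in(1,2,3)],it=4); o.append(tuple(float(x) for x in lean(q1)))
    print(d,o[3:],fk(P,q1)[0].round(2))
E
```

```text
40 57.3 [(20, np.float64(-0.16), np.float64(0.24), np.float64(-0.96)), (40, np.float64(-0.27), np.float64(0.48), np.float64(-0.83)), (60, np.float64(-0.29), np.float64(0.7), np.float64(-0.65)), (80, np.float64(-0.24), np.float64(0.88), np.float64(-0.42)), (100, np.float64(-0.12), np.float64(0.98), np.float64(-0.17)), (120, np.float64(0.05), np.float64(1.0), np.float64(0.06)), (130, np.float64(0.16), np.float64(0.97), np.float64(0.16)), (140, np.float64(0.27), np.float64(0.93), np.float64(0.25)), (150, np.float64(0.38), np.float64(0.87), np.float64(0.32)), (160, np.float64(0.49), np.float64(0.79), np.float64(0.37))]
45 54.7 [(20, np.float64(-0.18), np.float64(0.22), np.float64(-0.96)), (40, np.float64(-0.29), np.float64(0.45), np.float64(-0.84)), (60, np.float64(-0.33), np.float64(0.67), np.float64(-0.67)), (80, np.float64(-0.29), np.float64(0.84), np.float64(-0.45)), (100, np.float64(-0.18), np.float64(0.96), np.float64(-0.22)), (120, np.float64(0.0), np.float64(1.0), np.float64(0.0)), (130, np.float64(0.11), np.float64(0.99), np.float64(0.1)), (140, np.float64(0.22), np.float64(0.96
[... 1743 characters left out ...]
t64(0.97), np.float64(-0.14)), (130, np.float64(-0.1), np.float64(0.99), np.float64(-0.06)), (140, np.float64(0.02), np.float64(1.0), np.float64(0.01)), (150, np.float64(0.13), np.float64(0.99), np.float64(0.07)), (160, np.float64(0.26), np.float64(0.96), np.float64(0.11))]
(1, -1.6, -6) [(44.5, 63.3), (49.1, 63.9), (53.8, 64.3), (58.5, 64.7), (63.3, 64.9)] [-0.09 -0.07  0.82]
(0.7, -1.9, -6) [(44.8, 62.4), (49.5, 63.1), (54.3, 63.6), (59.1, 64.0), (63.8, 64.4)] [-0.08 -0.08  0.82]
(0.4, -2.2, -6) [(44.9, 61.6), (49.7, 62.3), (54.6, 63.0), (59.4, 63.5), (64.2, 63.9)] [-0.06 -0.1   0.82]
(1.3, -1.3, -6) [(44.0, 64.2), (48.5, 64.8), (53.2, 65.1), (57.8, 65.4), (62.5, 65.6)] [-0.1  -0.05  0.82]
```

```bash
python3 - <<'E'
from k import *
q=np.array(get_state()["joint_pos"]); p,R=fk(P,q)
D=R.inv().apply(np.array([.25,.19,.72])-p)*100; print("move",D.round(1))
qa=sim(q,[tuple(D*k/4)+(0,) for k in(1,2,3,4,4)]); rep(qa,tag="a"); print(lean(qa))
R=fk(P,qa)[1]
for az in(47,40,33,20,5):
  for el in(120,140):
    d=np.array([np.cos(np.radians(az))*np.cos(np.radians(el)),np.sin(np.radians(az))*np.cos(np.radians(el)),np.sin(np.radians(el))]); dt=(R.inv().apply(d)*6.4).round(1)
    q1=qa.copy();o=[]
    for c in range(9): q1=sim(q1,[tuple(dt*k)+(0,) for k in(1,2,3)],it=4); o.append(tuple(float(x) for x in lean(q1)))
    print(az,el,dt,o[1::2],fk(P,q1)[0].round(2))
E
```

```text
move [-16.7 -13.9   3.5]
a tcp [0.25  0.204 0.725] z [ 0.224  0.381 -0.897] y [-0.108  0.924  0.366] q [ 0.05 -0.03  0.99  2.33  0.38  0.03]  
(np.float64(26.2), np.float64(59.5))
47 120 [ 0.8  0.1 -6.4] [(33.2, 44.5), (39.3, 37.8), (43.4, 36.2), (50.1, 36.2)] [-0.03  0.08  0.84]
47 140 [ 2.3 -1.4 -5.8] [(32.5, 42.4), (38.0, 33.9), (44.9, 31.5), (54.6, 31.9)] [-0.1   0.    0.81]
40 120 [ 1.   0.4 -6.3] [(33.3, 45.2), (39.4, 39.5), (44.5, 38.4), (51.7, 38.6)] [-0.05  0.08  0.84]
40 140 [ 2.7 -1.  -5.7] [(32.7, 43.4), (39.2, 36.7), (48.2, 35.8), (58.4, 36.1)] [-0.15 -0.01  0.8 ]
33 120 [ 1.2  0.7 -6.2] [(33.4, 45.9), (39.6, 41.2), (45.4, 40.5), (52.8, 40.6)] [-0.06  0.08  0.84]
33 140 [ 3.  -0.5 -5.6] [(33.0, 44.5), (40.6, 39.4), (50.4, 38.8), (60.8, 38.7)] [-0.18  0.    0.8 ]
20 120 [ 1.6  1.3 -6.1] [(33.5, 47.3), (39.9, 44.1), (46.6, 43.9), (54.3, 43.8)] [-0.09  0.09  0.84]
20 140 [ 3.5  0.5 -5.4] [(33.6, 46.8), (42.5, 43.6), (52.6, 42.6), (63.0, 41.9)] [-0.22  0.04  0.79]
5 120 [ 1.7  2.1 -5.8] [(33.4, 49.2), (38.7, 47.9), (44.6, 48.2), (51.6, 48.2)] [-0.07  0.12  0.84]
5 140 [ 3.7  1.6 -4.9] [(33.8, 49.5), (42.6, 47.5), (52.5, 46.0), (62.6, 44.8)] [-0.22  0.1   0.8 ]
```

Request:
play_rows:
  moves:
    - {"claw": 5.5,"delta_pos": [-4.2,-3.5,0.9],"twist": 0}
    - {"claw": 5.5,"delta_pos": [-8.4,-7,1.8],"twist": 0}
    - {"claw": 5.5,"delta_pos": [-12.5,-10.4,2.6],"twist": 0}
    - {"claw": 5.5,"delta_pos": [-16.7,-13.9,3.5],"twist": 0}
    - {"claw": 5.5,"delta_pos": [-16.7,-13.9,3.5],"twist": 0}

```text
clock: 17.15
tcp_pos: [0.2419, 0.1963, 0.721]
orientation: [0.121, -0.033, 0.973, 0.193]
wrist_force: [0.8, 1.3, -0.1]
finger_gap: 0.0551
```

Request:
play_rows:
  moves:
    - {"claw": 5.5,"delta_pos": [3.7,1.6,-4.9],"twist": 0}
    - {"claw": 5.5,"delta_pos": [7.4,3.2,-9.8],"twist": 0}
    - {"claw": 5.5,"delta_pos": [11.1,4.8,-14.7],"twist": 0}

```text
clock: 17.52
tcp_pos: [0.1206, 0.2267, 0.7536]
orientation: [0.137, -0.026, 0.971, 0.194]
wrist_force: [0.3, 0.9, -0.5]
finger_gap: 0.055
```

Request:
play_rows:
  moves:
    - {"claw": 5.5,"delta_pos": [3.7,1.6,-4.9],"twist": 0}
    - {"claw": 5.5,"delta_pos": [7.4,3.2,-9.8],"twist": 0}
    - {"claw": 5.5,"delta_pos": [11.1,4.8,-14.7],"twist": 0}

```text
clock: 17.9
tcp_pos: [0.0392, 0.227, 0.7684]
orientation: [0.142, -0.03, 0.968, 0.203]
wrist_force: [-0.4, -0.3, 0.2]
finger_gap: 0.0549
```

Request:
play_rows:
  moves:
    - {"claw": 5.5,"delta_pos": [3.7,1.6,-4.9],"twist": 0}
    - {"claw": 5.5,"delta_pos": [7.4,3.2,-9.8],"twist": 0}
    - {"claw": 5.5,"delta_pos": [11.1,4.8,-14.7],"twist": 0}

```text
clock: 18.27
tcp_pos: [-0.0262, 0.2301, 0.762]
orientation: [0.138, -0.035, 0.964, 0.222]
wrist_force: [0.4, -0.0, -0.7]
finger_gap: 0.0548
```

```bash
python3 - <<'E'
from k import *
tilt(); q=np.array(get_state()["joint_pos"])
for d in((3.7,1.6,-4.9),(3.5,.5,-5.4),(3.3,2.4,-4.9)):
    q1=q.copy();o=[]
    for c in range(6): q1=sim(q1,[tuple(np.array(d)*k)+(0,) for k in(1,2,3)],it=4); o.append(tuple(float(x) for x in lean(q1)))
    print(d,o)
E
```

```text
t 18.27 tcp [-0.0262  0.2301  0.762 ] z [ 0.251  0.439 -0.863] y [-0.129  0.899  0.419] q [ 1.771 -0.086  1.095  2.336 -0.34   1.626] F [ 0.4 -0.  -0.7] gap 0.0548
beta 30.36 az 60.2
(3.7, 1.6, -4.9) [(32.8, 65.7), (34.8, 70.6), (36.0, 73.8), (36.7, 75.8), (37.3, 77.2), (37.7, 77.8)]
(3.5, 0.5, -5.4) [(32.9, 65.9), (35.2, 71.3), (37.1, 76.5), (38.7, 81.3), (39.7, 84.8), (40.0, 83.0)]
(3.3, 2.4, -4.9) [(32.8, 65.3), (34.4, 68.8), (35.1, 70.4), (35.6, 71.5), (36.0, 72.2), (36.4, 72.7)]
```

```bash
python3 - <<'E'
from k import *
q=np.array(get_state()["joint_pos"]); p,R=fk(P,q)
for tgt in((.37,.22,.72),(.40,.15,.72),(.42,.1,.70)):
  D=R.inv().apply(np.array(tgt)-p)*100; n=int(np.ceil(np.linalg.norm(D)/6.2))
  qa=sim(q,[tuple(D*min(1,k/n))+(0,) for k in range(1,n+2)]); print("move",tgt,D.round(1),n,qa.round(2),fk(P,qa)[0].round(3),lean(qa))
  for az in(10,30,50):
    for el in(100,112,125):
      d=np.array([np.cos(np.radians(az))*np.cos(np.radians(el)),np.sin(np.radians(az))*np.cos(np.radians(el)),np.sin(np.radians(el))]); dt=(R.inv().apply(d)*6.4).round(1)
      q1=qa.copy();o=[]
      for c in range(9): q1=sim(q1,[tuple(dt*k)+(0,) for k in(1,2,3)],it=4); o.append(tuple(float(x) for x in lean(q1)))
      print("  ",az,el,dt,o[1::2]+o[8:],"q1",q1[0].round(2),fk(P,q1)[0].round(2))
E
```

```text
move (0.37, 0.22, 0.72) [-36.8  -7.8  13.1] 7 [ 0.25 -0.06  0.89  2.14  0.37  0.25] [0.264 0.262 0.727] (np.float64(30.3), np.float64(59.9))
   10 100 [-0.7  2.6 -5.8] [(32.7, 57.7), (33.5, 57.8), (34.0, 58.2), (34.5, 58.7), (34.8, 58.9)] q1 0.86 [0.06 0.24 0.8 ]
   10 112 [ 0.6  2.4 -5.9] [(34.0, 56.5), (36.0, 56.3), (38.3, 56.8), (41.1, 57.6), (42.7, 58.1)] q1 0.95 [0.01 0.17 0.82]
   10 125 [ 2.   2.1 -5.7] [(35.7, 55.4), (40.1, 55.3), (46.2, 55.6), (53.1, 55.5), (56.7, 55.3)] q1 0.7 [-0.09  0.11  0.84]
   30 100 [-0.9  2.3 -5.9] [(33.0, 57.0), (34.3, 56.4), (35.1, 56.5), (35.7, 56.7), (36.1, 56.8)] q1 0.76 [0.07 0.24 0.8 ]
   30 112 [ 0.3  1.7 -6.2] [(34.9, 54.5), (37.6, 53.1), (40.4, 53.0), (44.1, 53.3), (46.2, 53.5)] q1 0.86 [-0.    0.14  0.83]
   30 125 [ 1.6  1.  -6.1] [(36.3, 52.9), (41.8, 51.0), (48.6, 50.8), (56.2, 50.8), (60.0, 50.8)] q1 0.74 [-0.11  0.06  0.84]
   50 100 [-1.1  2.  -6. ] [(33.4, 56.2), (35.0, 55.1), (36.0, 54.7), (36.8, 54.7), (37.1, 54.7)] q1 0.65 [0.08 0.23 0.81]
   50 112 [-0.2  1.  -6.3] [(35.4, 52.7), (38.5, 50.1), (40.6, 49.2), (43.8, 49.1), (45.9,
[... 1983 characters left out ...]
55.7), (35.8, 55.9), (36.7, 56.2), (37.2, 56.4)] q1 0.91 [0.05 0.21 0.81]
   30 112 [ 0.3  1.7 -6.2] [(36.4, 53.8), (39.2, 53.4), (42.7, 53.7), (46.7, 54.2), (48.8, 54.4)] q1 0.89 [-0.02  0.12  0.84]
   30 125 [ 1.6  1.  -6.1] [(37.2, 53.3), (44.1, 52.4), (51.4, 52.4), (58.9, 52.5), (62.7, 52.5)] q1 0.77 [-0.13  0.04  0.84]
   50 100 [-1.1  2.  -6. ] [(34.6, 54.9), (35.6, 54.6), (36.4, 54.6), (37.4, 54.7), (38.0, 54.8)] q1 0.84 [0.05 0.21 0.81]
   50 112 [-0.2  1.  -6.3] [(36.4, 52.6), (39.2, 51.3), (42.4, 51.1), (46.5, 51.4), (48.7, 51.7)] q1 0.93 [-0.01  0.11  0.84]
   50 125 [ 0.8 -0.  -6.3] [(36.8, 51.7), (42.8, 49.7), (49.7, 49.8), (57.2, 50.2), (61.0, 50.4)] q1 0.89 [-0.09  0.01  0.84]
```

Request:
play_rows:
  moves:
    - {"claw": 5.5,"delta_pos": [-5,-1.8,1.4],"twist": 0}
    - {"claw": 5.5,"delta_pos": [-10,-3.6,2.7],"twist": 0}
    - {"claw": 5.5,"delta_pos": [-15,-5.4,4],"twist": 0}
    - {"claw": 5.5,"delta_pos": [-20,-7.2,5.4],"twist": 0}
    - {"claw": 5.5,"delta_pos": [-25,-9,6.8],"twist": 0}
    - {"claw": 5.5,"delta_pos": [-30,-10.8,8.1],"twist": 0}
    - {"claw": 5.5,"delta_pos": [-35,-12.6,9.4],"twist": 0}
    - {"claw": 5.5,"delta_pos": [-39.7,-14.5,10.8],"twist": 0}
    - {"claw": 5.5,"delta_pos": [-39.7,-14.5,10.8],"twist": 0}

```text
clock: 19.4
tcp_pos: [0.2272, 0.1904, 0.7222]
orientation: [0.139, -0.032, 0.965, 0.222]
wrist_force: [1.6, 2.1, 0.3]
finger_gap: 0.0551
```

Request:
play_rows:
  moves:
    - {"claw": 5.5,"delta_pos": [1.2,0.5,-6.2],"twist": 0}
    - {"claw": 5.5,"delta_pos": [2.4,1,-12.4],"twist": 0}
    - {"claw": 5.5,"delta_pos": [3.6,1.5,-18.6],"twist": 0}

```text
clock: 19.77
tcp_pos: [0.1748, 0.2194, 0.7536]
orientation: [0.156, -0.028, 0.963, 0.217]
wrist_force: [0.2, 0.4, 0.8]
finger_gap: 0.0552
```

Request:
play_rows:
  moves:
    - {"claw": 5.5,"delta_pos": [1.2,0.5,-6.2],"twist": 0}
    - {"claw": 5.5,"delta_pos": [2.4,1,-12.4],"twist": 0}
    - {"claw": 5.5,"delta_pos": [3.6,1.5,-18.6],"twist": 0}

```text
clock: 20.15
tcp_pos: [0.0955, 0.2387, 0.7947]
orientation: [0.182, -0.024, 0.957, 0.226]
wrist_force: [0.3, 0.1, 17.1]
finger_gap: 0.0551
```

```bash
python3 - <<'E'
from k import *
tilt(); q=np.array(get_state()["joint_pos"])
for d in((1.2,.5,-6.2),(.8,0,-6.3),(.5,1.8,-6),(1.6,1,-6.1)):
    q1=q.copy();o=[]
    for c in range(6): q1=sim(q1,[tuple(np.array(d)*k)+(0,) for k in(1,2,3)],it=4); o.append(tuple(float(x) for x in lean(q1)))
    print(d,o)
E
```

```text
t 20.15 tcp [0.0955 0.2387 0.7947] z [ 0.337  0.442 -0.831] y [-0.128  0.897  0.424] q [ 0.772 -0.084  1.265  2.335  0.081  0.746] F [ 0.3  0.1 17.1] gap 0.0551
beta 33.75 az 52.6
(1.2, 0.5, -6.2) [(36.9, 52.6), (40.3, 52.9), (43.8, 53.3), (47.4, 53.6), (51.1, 53.9), (54.8, 54.0)]
(0.8, 0, -6.3) [(37.1, 52.4), (40.6, 52.5), (44.2, 52.8), (47.9, 53.1), (51.6, 53.5), (55.4, 53.7)]
(0.5, 1.8, -6) [(35.4, 52.9), (37.1, 53.3), (38.9, 53.8), (40.8, 54.3), (42.8, 54.8), (44.8, 55.2)]
(1.6, 1, -6.1) [(36.7, 52.9), (39.9, 53.4), (43.3, 53.9), (46.8, 54.2), (50.5, 54.3), (54.2, 54.4)]
```

Request:
play_rows:
  moves:
    - {"claw": 5.5,"delta_pos": [1,-1.2,-6.1],"twist": 0}
    - {"claw": 5.5,"delta_pos": [2,-2.4,-12.2],"twist": 0}
    - {"claw": 5.5,"delta_pos": [3,-3.6,-18.3],"twist": 0}

```text
clock: 20.52
tcp_pos: [0.059, 0.1986, 0.8081]
orientation: [0.206, -0.009, 0.947, 0.245]
wrist_force: [1.3, 0.2, -0.2]
finger_gap: 0.0549
```

Request:
play_rows:
  moves:
    - {"claw": 5.5,"delta_pos": [1,-1.2,-6.1],"twist": 0}
    - {"claw": 5.5,"delta_pos": [2,-2.4,-12.2],"twist": 0}
    - {"claw": 5.5,"delta_pos": [3,-3.6,-18.3],"twist": 0}

```text
clock: 20.9
tcp_pos: [0.0071, 0.1817, 0.8342]
orientation: [0.251, -0.035, 0.919, 0.303]
wrist_force: [-0.8, 0.1, 0.5]
finger_gap: 0.0549
```

Request:
play_rows:
  moves:
    - {"claw": 5.5,"delta_pos": [1,-1.2,-6.1],"twist": 0}
    - {"claw": 5.5,"delta_pos": [2,-2.4,-12.2],"twist": 0}
    - {"claw": 5.5,"delta_pos": [3,-3.6,-18.3],"twist": 0}

```text
clock: 21.28
tcp_pos: [-0.0213, 0.1011, 0.8368]
orientation: [0.265, -0.028, 0.907, 0.325]
wrist_force: [1.1, 0.5, 0.2]
finger_gap: 0.0547
```

```bash
python3 - <<'E'
from k import *
tilt(); q=np.array(get_state()["joint_pos"])
for d in((1,-1.2,-6.1),):
    q1=q.copy();o=[]
    for c in range(6): q1=sim(q1,[tuple(np.array(d)*(c%2+1))+(0,)] ,it=4); o.append(tuple(float(x) for x in lean(q1)))
    print(d,o)
    q1=sim(q,[tuple(np.array(d)*k)+(0,) for k in(1,2,3)],it=4);print(lean(q1))
E
```

```text
t 21.27 tcp [-0.0213  0.1011  0.8368] z [ 0.463  0.605 -0.648] y [-0.224  0.787  0.575] q [ 0.928 -0.369  1.264  2.337 -0.008  0.862] F [1.1 0.5 0.2] gap 0.0547
beta 49.64 az 52.6
(1, -1.2, -6.1) [(52.3, 52.7), (54.9, 52.9), (57.6, 53.0), (60.4, 53.2), (63.1, 53.3), (65.8, 53.5)]
(np.float64(53.9), np.float64(52.9))
```

Request:
play_rows:
  moves:
    - {"claw": 5.5,"delta_pos": [1,-1.2,-6.1],"twist": 0}
    - {"claw": 5.5,"delta_pos": [2,-2.4,-12.2],"twist": 0}

```text
clock: 21.52
tcp_pos: [-0.0392, 0.0592, 0.8401]
orientation: [0.28, -0.033, 0.893, 0.352]
wrist_force: [0.3, 0.5, -0.0]
finger_gap: 0.0553
```

```bash
python3 - <<'E'
from k import *
import cv2
tilt()
a=imaging.read_camera("side")[190:280,220:420,::-1]; b=imaging.read_camera("scene")[220:300,250:450,::-1]
cv2.imwrite("pics/p7.png",np.vstack([cv2.resize(x,None,fx=4,fy=3.5,interpolation=cv2.INTER_CUBIC) for x in(a,b)]))
E
```

```text
t 21.52 tcp [-0.0392  0.0592  0.8401] z [ 0.476  0.646 -0.596] y [-0.255  0.75   0.61 ] q [ 0.998 -0.433  1.264  2.337 -0.05   0.9  ] F [ 0.3  0.5 -0. ] gap 0.0553
beta 53.4 az 53.6
```

View pics/p7.png

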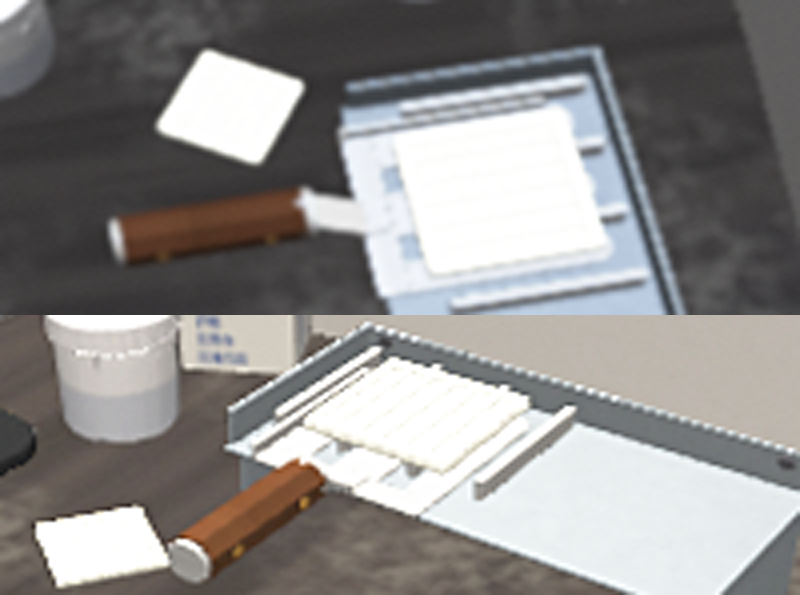

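The turner lies flat under the tile with the handle jutting out: butt at (118,240) in side and (192,559) in scene. The tile is still square on the rails. I'll fit the handle and compute the slanted grasp.

```bash
python3 - <<'E'
from k import *
a=lambda u,v:(220+u/4,190+v/3.5); b=lambda u,v:(250+u/4,220+(v-315)/3.5)
o={"side":[(*a(118,240),-165,0,82),(*a(308,211),-83,0,82),(*a(340,130),-58,49,72),(*a(390,296),-58,-44,63)],
"scene":[(*b(191,559),-165,0,82),(*b(425,515),-58,-44,63),(*b(257,448),-58,49,72)]}
p,r=fit(o,[.578,-.04,.069]);print("turner",p.round(4),r.tolist())
st=[.5832,-.0403,.0687];d=Rot.from_euler('z',-st[2]).apply([p[0]-st[0],p[1]-st[1],0]);print("in stand",d.round(4),"dyaw",(p[2]-st[2]).round(4))
h=np.array([np.cos(p[2]),np.sin(p[2]),0]); g=W(p,[[-114,0,82]])[0]; print("grip",g.round(4))
tcp,R,s=tool(); M=R.as_matrix(); z=M[:,2]
y=np.cross(z,h); y/=np.linalg.norm(y); tw=np.degrees(np.arctan2(np.dot(np.cross(M[:,1],y),z),np.dot(M[:,1],y))); print("twist for y=z x h:",tw, "flat angle",np.degrees(np.arctan2(-y[2],-y@np.array([-h[1],h[0],0]))))
pre=g-.11*z; fin=g+.019*z
to((.15,-.03,.5),pre,fin)
q=np.array(s["joint_pos"]); T=[R.inv().apply(np.array(t)-tcp)*100 for t in((.15,-.03,.5),pre)]
n=22; rows=[]
for k in range(1,12): rows.append(tuple(T[0]*min(1,k/6) if k<=6 else T[0]+(T[1]-T[0])*min(1,(k-6)/7))+(max(-180,min(180,tw*min(1,abs(10*k/tw)))),))
q1=sim(q,rows,lam=.05,it=10); rep(q1,tag="after 11 rows"); 
for sg in(0,180,-180):
    Rt=R*Rot.from_euler('z',tw+sg,degrees=True); q2=ikstep(P,np.array([-.8,.35,-.7,.7,.9,2.4 if sg==0 else -.7]),fin,Rt,1.); print(sg,q2.round(2),np.abs(fk(P,q2)[0]-fin).max().round(4))
E
```

```text
turner [ 0.5778 -0.039   0.0716] [[1.6, 0.5], [-0.0, 0.6], [0.8, 0.0], [-1.8, 0.4], [0.2, 0.1], [-1.6, -0.1], [-0.8, -1.6]]
in stand [-0.0053  0.0016  0.    ] dyaw 0.0029
grip [ 0.4641 -0.0472  0.082 ]
twist for y=z x h: -166.2982180256328 flat angle 45.74734585849255
[ 0.15 -0.03  0.5 ] -> [  0.6 -32.3  23.5]
[ 0.412 -0.118  0.148] -> [ -4.2 -67.1  51.2]
[ 0.473 -0.035  0.071] -> [ -4.2 -67.1  64.1]
after 11 rows tcp [0.154 0.083 0.406] z [ 0.583  0.561 -0.587] y [-0.568 -0.234 -0.789] q [ 2.48 -0.86 -0.62  1.99 -0.93  0.46]  
0 [-0.81  0.36 -0.71  0.73  0.91  2.39] 0.0
180 [-0.81  0.36 -0.71  0.73  0.91 -0.76] 0.0
-180 [-0.81  0.36 -0.71  0.73  0.91 -0.76] 0.0
```

```bash
cat > t.py <<'E'
from k import *
def path(wps,step=6.0):
    out=[];c=np.array(wps[0],float)
    for w in wps[1:]:
        w=np.array(w,float);n=int(np.ceil(np.linalg.norm(w-c)*100/step))
        out+=[c+(w-c)*k/n for k in range(1,n+1)];c=w
    return out
tcp,R,s=tool(); z=R.as_matrix()[:,2]; g=np.array([.4641,-.0472,.082]); pre=g-.11*z
pts=path([tcp,(.2,.36,.74),(.40,.15,.52),pre]); print(len(pts))
q=np.array(s["joint_pos"]); p0,R0=tcp,R; tw=0
i=0
while i<len(pts):
    ch=pts[i:i+12]; rows=[]; base=tw
    pc,Rc=fk(P,q)
    for t in ch:
        tw=min(193.7,tw+9.5); rows.append(tuple((Rc.inv().apply(t-pc)*100).round(1))+(round(tw-base,1),))
    print(rows); q=sim(q,rows,it=15); rep(q); i+=12
print(tw)
E
python3 t.py
```

```text
22
[(np.float64(-1.5), np.float64(1.4), np.float64(5.2), 9.5), (np.float64(-3.0), np.float64(2.9), np.float64(10.4), 19.0), (np.float64(-4.6), np.float64(4.4), np.float64(15.7), 28.5), (np.float64(-6.1), np.float64(5.8), np.float64(21.0), 38.0), (np.float64(-7.7), np.float64(7.3), np.float64(26.2), 47.5), (np.float64(-9.2), np.float64(8.8), np.float64(31.5), 57.0), (np.float64(-10.8), np.float64(10.2), np.float64(36.7), 66.5), (np.float64(-11.9), np.float64(5.3), np.float64(38.0), 76.0), (np.float64(-13.1), np.float64(0.4), np.float64(39.3), 85.5), (np.float64(-14.3), np.float64(-4.5), np.float64(40.6), 95.0), (np.float64(-15.4), np.float64(-9.4), np.float64(41.9), 104.5), (np.float64(-16.6), np.float64(-14.3), np.float64(43.2), 114.0)]
 tcp [0.344 0.214 0.582] z [ 0.476  0.646 -0.596] y [ 0.873 -0.431  0.23 ] q [-0.31 -0.47 -0.12  1.52  0.86  1.8 ]  
[(np.float64(-4.2), np.float64(3.1), np.float64(0.9), 9.5), (np.float64(-8.2), np.float64(6.2), np.float64(2.2), 19.0), (np.float64(-13.9), np.float64(6.7), np.float64(2.9), 28.5), (np.float64(-19.5), np.float64(7.2), np.float64(3.5), 38.0), (np.float64(-25.2), np.float64(7.7), np.float64(4.2), 47.5), (np.float64(-30.9), np.float64(8.2), np.float64(4.9), 57.0), (np.float64(-36.6), np.float64(8.7), np.float64(5.6), 66.5), (np.float64(-42.3), np.float64(9.2), np.float64(6.2), 76.0), (np.float64(-47.9), np.float64(9.7), np.float64(6.9), 79.7), (np.float64(-53.6), np.float64(10.3), np.float64(7.6), 79.7)]
 tcp [ 0.412 -0.118  0.148] z [ 0.476  0.646 -0.596] y [ 0.049 -0.696 -0.716] q [-1.05  0.32 -0.54  1.21  0.82  2.03]  
193.7
```

Request:
play_rows:
  moves:
    - {"claw": 5.5,"delta_pos": [-1.5,1.4,5.2],"twist": 9.5}
    - {"claw": 5.5,"delta_pos": [-3,2.9,10.4],"twist": 19}
    - {"claw": 5.5,"delta_pos": [-4.6,4.4,15.7],"twist": 28.5}
    - {"claw": 5.5,"delta_pos": [-6.1,5.8,21],"twist": 38}
    - {"claw": 5.5,"delta_pos": [-7.7,7.3,26.2],"twist": 47.5}
    - {"claw": 5.5,"delta_pos": [-9.2,8.8,31.5],"twist": 57}
    - {"claw": 5.5,"delta_pos": [-10.8,10.2,36.7],"twist": 66.5}
    - {"claw": 5.5,"delta_pos": [-11.9,5.3,38],"twist": 76}
    - {"claw": 5.5,"delta_pos": [-13.1,0.4,39.3],"twist": 85.5}
    - {"claw": 5.5,"delta_pos": [-14.3,-4.5,40.6],"twist": 95}
    - {"claw": 5.5,"delta_pos": [-15.4,-9.4,41.9],"twist": 104.5}
    - {"claw": 5.5,"delta_pos": [-16.6,-14.3,43.2],"twist": 114}

```text
clock: 23.12
tcp_pos: [0.3423, 0.2102, 0.5818]
orientation: [-0.119, 0.702, 0.554, 0.431]
wrist_force: [0.6, 0.5, -0.3]
finger_gap: 0.0551
```

```bash
python3 - <<'E'
from k import *
tilt()
p=[.5778,-.039,.0716]; h=np.array([np.cos(p[2]),np.sin(p[2]),0]); g=np.array([.4641,-.0472,.082])
tcp,R,s=tool(); M=R.as_matrix(); z=M[:,2]
y=np.cross(z,h); y/=np.linalg.norm(y); print("twist",np.degrees(np.arctan2(np.dot(np.cross(M[:,1],y),z),np.dot(M[:,1],y))))
to((.40,.15,.52),g-.11*z,g+.019*z)
E
```

```text
t 23.12 tcp [0.3423 0.2102 0.5818] z [ 0.474  0.644 -0.6  ] y [ 0.88  -0.358  0.311] q [-0.326 -0.465 -0.107  1.545  0.867  1.659] F [ 0.6  0.5 -0.3] gap 0.0551
beta 53.13 az 53.7
twist 85.7843515693616
[0.4  0.15 0.52] -> [-8.5  5.3  2.6]
[ 0.412 -0.118  0.148] -> [-54.1   4.4   8.2]
[ 0.473 -0.035  0.071] -> [-54.1   4.4  21.1]
```

Request:
play_rows:
  moves:
    - {"claw": 5.5,"delta_pos": [-4.2,2.6,1.3],"twist": 9.5}
    - {"claw": 5.5,"delta_pos": [-8.5,5.3,2.6],"twist": 19}
    - {"claw": 5.5,"delta_pos": [-14.2,5.2,3.3],"twist": 28.5}
    - {"claw": 5.5,"delta_pos": [-19.9,5.1,4],"twist": 38}
    - {"claw": 5.5,"delta_pos": [-25.6,5,4.7],"twist": 47.5}
    - {"claw": 5.5,"delta_pos": [-31.3,4.9,5.4],"twist": 57}
    - {"claw": 5.5,"delta_pos": [-37,4.7,6.1],"twist": 66.5}
    - {"claw": 5.5,"delta_pos": [-42.7,4.6,6.8],"twist": 76}
    - {"claw": 5.5,"delta_pos": [-48.4,4.5,7.5],"twist": 85.8}
    - {"claw": 5.5,"delta_pos": [-54.1,4.4,8.2],"twist": 85.8}
    - {"claw": 5.5,"delta_pos": [-54.1,4.4,8.2],"twist": 85.8}

```text
clock: 24.5
tcp_pos: [0.4134, -0.1178, 0.1464]
orientation: [-0.383, 0.891, -0.071, 0.234]
wrist_force: [0.8, 0.9, 0.5]
finger_gap: 0.0549
```

```bash
python3 - <<'E'
from k import *
import cv2
tilt()
p=[.5778,-.039,.0716]; h=np.array([np.cos(p[2]),np.sin(p[2]),0]); g=np.array([.4641,-.0472,.082])
tcp,R,s=tool(); M=R.as_matrix(); z=M[:,2]
y=np.cross(z,h); y/=np.linalg.norm(y); print("twist",np.degrees(np.arctan2(np.dot(np.cross(M[:,1],y),z),np.dot(M[:,1],y))))
to(g-.03*z,g+.019*z)
freeze(); im=imaging.read_camera("wrist"); cv2.imwrite("pics/w8.png",im[:,:,::-1])
print(proj("wrist",W(p,[[-165,0,82],[-83,0,82],[-112,0,82],[-58,-44,63]])).round(0).tolist())
E
```

```text
t 24.5 tcp [ 0.4134 -0.1178  0.1464] z [ 0.471  0.649 -0.597] y [ 0.052 -0.696 -0.716] q [-1.049  0.326 -0.538  1.208  0.821  2.03 ] F [0.8 0.9 0.5] gap 0.0549
beta 53.32 az 54.0
twist 0.1152316855405676
[ 0.45  -0.067  0.1  ] -> [-0.  -0.   7.8]
[ 0.473 -0.035  0.071] -> [-0.  -0.  12.7]
[[322.0, 310.0], [322.0, 196.0], [322.0, 234.0], [384.0, 154.0]]
```

View pics/w8.png

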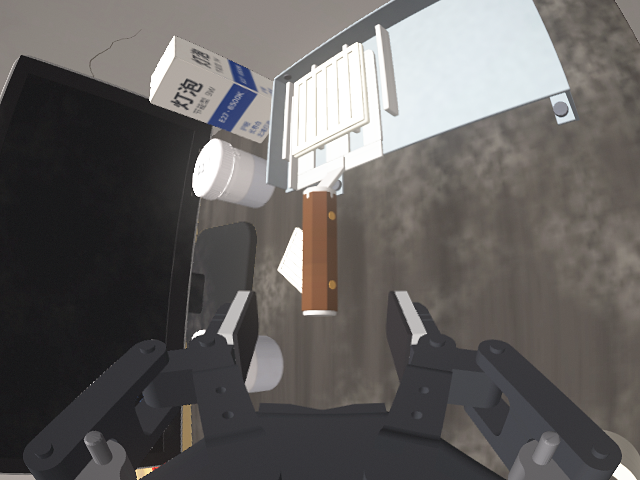

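The wrist view shows the handle centred between the jaws, from (318,190) to (320,314), and matches the prediction. I'll advance, grip and lift gently, then plan the flip.

Request:
play_rows:
  moves:
    - {"claw": 5.5,"delta_pos": [0,0,5],"twist": 0}
    - {"claw": 5.5,"delta_pos": [0,0,9.5],"twist": 0}
    - {"claw": 5.5,"delta_pos": [0,0,12.6],"twist": 0}
    - {"claw": 5.5,"delta_pos": [0,0,12.7],"twist": 0}
    - {"claw": 1.8,"delta_pos": [0,0,12.7],"twist": 0}
    - {"claw": 1.8,"delta_pos": [0,0,12.7],"twist": 0}
    - {"claw": 1.8,"delta_pos": [0,0,12.7],"twist": 0}
    - {"claw": 1.8,"delta_pos": [0,0,12.7],"twist": 0}
  force: 110

```text
clock: 25.55
tcp_pos: [0.4748, -0.036, 0.0754]
orientation: [-0.379, 0.892, -0.068, 0.237]
wrist_force: [-1.0, -1.5, 1.9]
finger_gap: 0.0215
```

```bash
cat > flip.py <<'E'
from k import *
st=np.array([.5832,-.0403,0]);Rs=Rot.from_euler('z',.0687)
tu=np.array([.5778,-.039,.060]);Rt0=Rot.from_euler('z',.0716)
w2s=lambda v:Rs.inv().apply(np.asarray(v)-st)
OUT=np.array([[x,y,z] for x in(-.058,.05) for y in(-.044,.05) for z in(0,.003)]+[[x,.05,.012] for x in(-.058,.039)]+[[-.165,0,.01],[-.165,0,.034]])
E
python3 - <<'E'
from flip import *
tilt(); tcp,R,s=tool(); rel=R.inv()*Rt0; off=R.inv().apply(tu-tcp)  # turner in tool
np.savez("grip.npz",rel=rel.as_quat(),off=off)
print("up 5cm tool:",(R.inv().apply([0,0,.05])*100).round(2))
for f in(0,30,60,90,110,130,135,140,145):
    Rf=R*Rot.from_euler('z',-f,degrees=True); Rt=Rf*rel; o=Rf.apply(off)  # rel TCP
    M=Rs.inv().as_matrix()@Rt.as_matrix(); lows=(o+Rt.apply(OUT))[:,2]
    piv=Rs.inv().apply(o+Rt.apply([-.005,.047,.011])); 
    print(f,"x",M[:,0].round(2),"y",M[:,1].round(2),"z",M[:,2].round(2),"low",lows.min().round(3),"org",Rs.inv().apply(o).round(3),"piv",piv.round(3),"tip",Rs.inv().apply(o+Rt.apply([.05,0,0])).round(3))
E
```

```text
t 25.55 tcp [ 0.4748 -0.036   0.0754] z [ 0.474  0.644 -0.6  ] y [ 0.058 -0.703 -0.709] q [-0.803  0.346 -0.707  0.739  0.908  2.382] F [-1.  -1.5  1.9] gap 0.0215
beta 53.11 az 53.7
up 5cm tool: [ 1.85 -3.54 -3.  ]
0 x [ 1.  0. -0.] y [-0.  1. -0.] z [0. 0. 1.] low -0.015 org [ 0.103 -0.01  -0.015] piv [ 0.097  0.037 -0.004] tip [ 0.153 -0.01  -0.015]
30 x [0.9  0.35 0.26] y [-0.26  0.91 -0.31] z [-0.35  0.21  0.91] low -0.018 org [0.1   0.023 0.016] piv [0.08  0.066 0.01 ] tip [0.146 0.04  0.029]
60 x [0.63 0.68 0.37] y [-0.36  0.68 -0.63] z [-0.68  0.26  0.68] low -0.02 org [0.079 0.059 0.034] piv [0.051 0.09  0.01 ] tip [0.111 0.092 0.053]
90 x [0.27 0.92 0.3 ] y [-0.29  0.37 -0.88] z [-0.92  0.15  0.36] low -0.027 org [0.044 0.088 0.034] piv [ 0.02   0.102 -0.005] tip [0.058 0.134 0.049]
110 x [0.02 0.99 0.15] y [-0.14  0.16 -0.98] z [-0.99 -0.01  0.14] low -0.034 org [0.018 0.1   0.024] piv [ 0.001  0.102 -0.021] tip [0.019 0.149 0.032]
130 x [-0.2   0.98 -0.04] y [ 0.06 -0.03 -1.  ] z [-0.98 -0.21 -0.05] low -0.046 org [-0.006  0.104  0.007] piv [-0.013  0.095 -0.041] tip [-0.017  0.153  0.004]
135 x [-0.25  0.96 -0.1 ] y [ 0.11 -0.07 -0.99] z [-0.96 -0.26 -0.09] low -0.053 org [-0.012  0.104  0.001] piv [-0.016  0.092 -0.046] tip [-0.025  0.152 -0.004]
140 x [-0.29  0.94 -0.16] y [ 0.17 -0.11 -0.98] z [-0.94 -0.31 -0.13] low -0.061 org [-0.017  0.103 -0.004] piv [-0.018  0.089 -0.051] tip [-0.032  0.15  -0.012]
145 x [-0.33  0.92 -0.22] y [ 0.23 -0.14 -0.96] z [-0.91 -0.37 -0.16] low -0.069 org [-0.022  0.101 -0.01 ] piv [-0.02   0.086 -0.056] tip [-0.039  0.147 -0.021]
```

Request:
play_rows:
  moves:
    - {"claw": 1.8,"delta_pos": [0.4,-0.8,-0.7],"twist": 0}
    - {"claw": 1.8,"delta_pos": [1.1,-2.1,-1.8],"twist": 0}
    - {"claw": 1.8,"delta_pos": [1.9,-3.6,-3],"twist": 0}
    - {"claw": 1.8,"delta_pos": [2.8,-5.3,-4.5],"twist": 0}
    - {"claw": 1.8,"delta_pos": [3.4,-6.5,-5.5],"twist": 0}
    - {"claw": 1.8,"delta_pos": [3.7,-7.1,-6],"twist": 0}
    - {"claw": 1.8,"delta_pos": [3.7,-7.1,-6],"twist": 0}

```text
clock: 26.42
tcp_pos: [0.4744, -0.0351, 0.1753]
orientation: [-0.379, 0.892, -0.067, 0.236]
wrist_force: [0.2, 0.8, -4.1]
finger_gap: 0.0214
```

```bash
python3 - <<'E'
from flip import *
import cv2
tilt(); tcp,R,s=tool(); G=np.load("grip.npz"); rel=Rot.from_quat(G["rel"]); off=G["off"]
o=tcp+R.apply(off); Rt=R*rel; print("turner org",o.round(4),"n",Rt.apply([0,0,1]).round(3))
C=np.array([[x,y,.007] for x in(-.0375,.0425) for y in(-.044,.036)])
for c in("side","scene"):
    im=imaging.read_camera(c); cv2.imwrite(f"pics/l_{c}.png",im[:,:,::-1])
    px=proj(c,o+Rt.apply(C)); print(c,"pred tile",px.min(0).round(0),px.max(0).round(0),[(round(d["conf"],2),[round(x) for x in d["extent"]]) for d in spotter.spot_in(c,"tile")])
E
```

```text
t 26.43 tcp [ 0.4744 -0.0351  0.1753] z [ 0.472  0.645 -0.601] y [ 0.059 -0.703 -0.708] q [-0.802  0.188 -0.595  1.008  0.907  2.383] F [ 0.2  0.8 -4.1] gap 0.0214
beta 53.06 az 53.8
turner org [ 0.5775 -0.038   0.1598] n [0.001 0.001 1.   ]
side pred tile [318. 196.] [376. 246.] [(0.85, [319, 197, 373, 248]), (0.55, [268, 204, 287, 214])]
scene pred tile [324. 194.] [385. 222.] [(0.58, [261, 276, 292, 296]), (0.21, [260, 210, 293, 256])]
```

The tile rides on the turner; spotter [319,197,373,248] agrees with the predicted [318,196,376,246]. Now I'll compute the flip rows.

```bash
python3 - <<'E'
from flip import *
tcp,R,s=tool(); G=np.load("grip.npz"); rel=Rot.from_quat(G["rel"]); off=G["off"]
T=st+Rs.apply([.062,-.080,.138]); d=R.inv().apply(T-tcp)*100; print("stand tcp",w2s(tcp).round(3),"delta tool",d.round(2))
F=[3,10,20,30,40,50,60,70,80,90,100,110]; U=[.03,.09,.17,.27,.37,.48,.59,.70,.80,.89,.96,1]
rows=[tuple((d*u).round(1))+(-f,) for u,f in zip(U,F)]; print([tuple(float(x) for x in r) for r in rows])
q=np.array(s["joint_pos"])
for n in(3,6,9,12):
    q1=sim(q,rows[:n],it=12); p1,R1=fk(P,q1); o=p1+R1.apply(off); Rt=R1*rel
    print(n,q1.round(2),"org",w2s(o).round(3),"low",(o+Rt.apply(OUT))[:,2].min().round(3),"tip",w2s(o+Rt.apply([.05,0,0])).round(3))
q2=sim(q1,[(0,0,0,-10.6),(0,0,0,-21.2),(0,0,0,-24),(0,0,0,-24)],it=12); p1,R1=fk(P,q2); o=p1+R1.apply(off); Rt=R1*rel
print(q2.round(2),"low",(o+Rt.apply(OUT))[:,2].min().round(3),"tip",w2s(o+Rt.apply([.05,.05,0])).round(3),"n",Rs.inv().apply(Rt.apply([0,0,1])).round(2),"piv",w2s(o+Rt.apply([0,.047,.011])).round(3))
print("withdraw +x 4cm,+z1 in tool:",(R1.inv().apply(Rs.apply([.04,0,.005]))*100).round(2))
E
```

```text
stand tcp [-0.108  0.013  0.174] delta tool [16.61  9.3   5.27]
[(0.5, 0.3, 0.2, -3.0), (1.5, 0.8, 0.5, -10.0), (2.8, 1.6, 0.9, -20.0), (4.5, 2.5, 1.4, -30.0), (6.1, 3.4, 1.9, -40.0), (8.0, 4.5, 2.5, -50.0), (9.8, 5.5, 3.1, -60.0), (11.6, 6.5, 3.7, -70.0), (13.3, 7.4, 4.2, -80.0), (14.8, 8.3, 4.7, -90.0), (15.9, 8.9, 5.1, -100.0), (16.6, 9.3, 5.3, -110.0)]
3 [-0.77  0.24 -0.54  0.97  0.91  2.08] org [0.024 0.009 0.174] low 0.153 tip [0.072 0.021 0.184]
6 [-0.73  0.34 -0.43  0.93  0.92  1.62] org [0.061 0.016 0.187] low 0.136 tip [0.098 0.044 0.205]
9 [-0.7   0.45 -0.3   0.92  0.92  1.16] org [0.085 0.019 0.182] low 0.122 tip [0.104 0.062 0.199]
12 [-0.68  0.51 -0.21  0.92  0.93  0.66] org [0.08  0.021 0.162] low 0.104 tip [0.081 0.07  0.17 ]
[-0.68  0.51 -0.21  0.92  0.93  0.24] low 0.086 tip [0.044 0.07  0.086] n [-0.96 -0.25 -0.08] piv [0.045 0.019 0.093]
withdraw +x 4cm,+z1 in tool: [-2.28  2.82  1.76]
```

Request:
play_rows:
  moves:
    - {"claw": 1.8,"delta_pos": [0.5,0.3,0.2],"twist": -3}
    - {"claw": 1.8,"delta_pos": [1.5,0.8,0.5],"twist": -10}
    - {"claw": 1.8,"delta_pos": [2.8,1.6,0.9],"twist": -20}
    - {"claw": 1.8,"delta_pos": [4.5,2.5,1.4],"twist": -30}
    - {"claw": 1.8,"delta_pos": [6.1,3.4,1.9],"twist": -40}
    - {"claw": 1.8,"delta_pos": [8,4.5,2.5],"twist": -50}
    - {"claw": 1.8,"delta_pos": [9.8,5.5,3.1],"twist": -60}
    - {"claw": 1.8,"delta_pos": [11.6,6.5,3.7],"twist": -70}
    - {"claw": 1.8,"delta_pos": [13.3,7.4,4.2],"twist": -80}
    - {"claw": 1.8,"delta_pos": [14.8,8.3,4.7],"twist": -90}
    - {"claw": 1.8,"delta_pos": [15.9,8.9,5.1],"twist": -100}
    - {"claw": 1.8,"delta_pos": [16.6,9.3,5.3],"twist": -110}

```text
clock: 28.12
tcp_pos: [0.6512, -0.1159, 0.1373]
orientation: [-0.024, 0.565, 0.694, 0.446]
wrist_force: [0.2, 0.4, -2.1]
finger_gap: 0.0218
```

Request:
play_rows:
  moves:
    - {"claw": 1.8,"delta_pos": [0,0,0],"twist": -10.6}
    - {"claw": 1.8,"delta_pos": [0,0,0],"twist": -21}
    - {"claw": 1.8,"delta_pos": [0,0,0],"twist": -24}
    - {"claw": 1.8,"delta_pos": [0,0,0],"twist": -24}
    - {"claw": 1.8,"delta_pos": [0,0,0],"twist": -24}

```text
clock: 28.75
tcp_pos: [0.6509, -0.1158, 0.1383]
orientation: [0.068, 0.411, 0.794, 0.442]
wrist_force: [0.2, 0.0, -1.5]
finger_gap: 0.0217
```

```bash
python3 - <<'E'
from flip import *
import cv2
tilt(); tcp,R,s=tool(); G=np.load("grip.npz"); rel=Rot.from_quat(G["rel"]); off=G["off"]; o=tcp+R.apply(off); Rt=R*rel
print("n",Rs.inv().apply(Rt.apply([0,0,1])).round(3),"x",Rs.inv().apply(Rt.apply([1,0,0])).round(3),"org",w2s(o).round(3))
for c in("side","scene"):
    im=imaging.read_camera(c); cv2.imwrite(f"pics/f_{c}.png",im[:,:,::-1])
    C=st+Rs.apply(np.array([[x,y,.082] for x in(-.04,.04) for y in(-.04,.04)])); px=proj(c,C)
    print(c,"if centred",px.min(0).round(0),px.max(0).round(0),[(round(d["conf"],2),[round(x) for x in d["extent"]]) for d in spotter.spot_in(c,"tile")])
E
```

```text
t 28.75 tcp [ 0.6509 -0.1158  0.1383] z [ 0.472  0.646 -0.6  ] y [0.593 0.271 0.758] q [-0.681  0.512 -0.203  0.922  0.926  0.241] F [ 0.2  0.  -1.5] gap 0.0217
beta 53.12 az 53.8
n [-0.965 -0.25  -0.083] x [-0.243  0.966 -0.087] org [0.051 0.024 0.141]
side if centred [319. 220.] [373. 267.] [(0.92, [320, 212, 380, 256])]
scene if centred [325. 231.] [383. 262.] [(0.9, [329, 233, 376, 262]), (0.87, [261, 277, 292, 298])]
```

The wrist force dropped by the tile's weight, and the networks see the tile flat on the grate, so it toppled. I'll measure its outline numerically before withdrawing.

```bash
python3 - <<'E'
import cv2,numpy as np
from flip import *
def ground(c,u,v,z):
    i=imaging.camera_info(c);M=np.array(i["world_to_cam"]);R,t=M[:3,:3],M[:3,3];C=-R.T@t
    d=R.T@np.array([(u-i["cx"])/i["fx"],(v-i["cy"])/i["fy"],1]);return C+(z-C[2])/d[2]*d
for c,box in(("side",(310,200,390,265)),("scene",(318,222,390,272))):
    im=cv2.imread(f"pics/f_{c}.png").astype(int); l,t,r,b=box
    sub=im[t:b,l:r]; print(c,"max",sub.min(2).max())
    m=((sub.min(2)>205)&(sub.max(2)-sub.min(2)<28)).astype(np.uint8)
    cs,_=cv2.findContours(m,cv2.RETR_EXTERNAL,cv2.CHAIN_APPROX_SIMPLE); k=max(cs,key=cv2.contourArea); print(cv2.contourArea(k))
    ap=cv2.approxPolyDP(k,3,True)[:,0]+[l,t]
    for u,v in ap: print((int(u),int(v)),(w2s(ground(c,u,v,.082))*1000).round(0))
E
```

```text
side max 239
1476.5
(359, 212) [37. 57. 82.]
(324, 221) [-29.  51.  82.]
(335, 244) [-19.   2.  82.]
(345, 254) [ -6. -21.  82.]
(380, 244) [ 59. -14.  82.]
scene max 255
1953.5
(318, 262) [-85.  23.  82.]
(340, 271) [-85. -25.  82.]
(367, 271) [-57. -64.  82.]
(389, 248) [ 31. -59.  82.]
(378, 246) [ 25. -38.  82.]
(379, 239) [ 48. -27.  82.]
(342, 232) [29. 48. 82.]
(345, 228) [46. 52. 82.]
(389, 231) [ 87. -27.  82.]
(343, 226) [50. 60. 82.]
(319, 247) [-43.  52.  82.]
(340, 235) [17. 45. 82.]
(320, 254) [-62.  36.  82.]
(318, 251) [-56.  45.  82.]
```

```bash
python3 - <<'E'
import cv2,numpy as np
a=cv2.imread("pics/f_side.png")[185:275,300:420]; b=cv2.imread("pics/f_scene.png")[205:285,290:410]
a=cv2.resize(a,(450,338),interpolation=cv2.INTER_CUBIC); 
A=cv2.resize(cv2.imread("pics/f_side.png")[185:275,300:400],(400,360),interpolation=cv2.INTER_CUBIC);B=cv2.resize(cv2.imread("pics/f_scene.png")[200:290,300:400],(400,360),interpolation=cv2.INTER_CUBIC)
cv2.imwrite("pics/f.png",np.hstack([A,B]))
E
```

```text
(no output)
```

View pics/f.png

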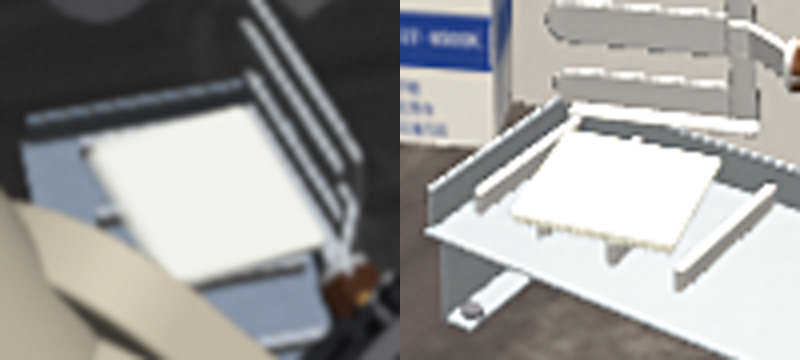

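The last picture shows the tile smooth face up on the rails, with the turner standing clear behind it above the back upstand. I'll fit its pose from the corners in both views.

```bash
python3 - <<'E'
from flip import *
a=lambda u,v:(300+u/4,185+v/4); b=lambda u,v:(300+(u-400)/4,200+v/4)
ob={"side":([a(90,150),a(245,105),a(330,240),a(185,285)]),"scene":[b(515,215),b(577,130),b(720,155),b(678,245)]}
# top corners, order: front-left, back-left, back-right, front-right
C=np.array([[-.04,.04,.004],[.04,.04,.004],[.04,-.04,.004],[-.04,-.04,.004]])
def f(v):
    R=Rs*Rot.from_euler('ZYX',[v[3],v[4],v[5]]); o=st+Rs.apply(v[:3]); return np.concatenate([(proj(c,o+R.apply(C))-np.array(p)).ravel() for c,p in ob.items()])
r=least_squares(f,[0,0,.078,-.2,0,0],loss="soft_l1"); print("tile in stand x y z yaw pitch roll",r.x.round(4)); print(f(r.x).round(1))
g=lambda v:f(np.r_[v[:2],.078,v[2],0,0]); r=least_squares(g,[0,0,-.2],loss="soft_l1"); print("flat fit",r.x.round(4),g(r.x).round(1),"corners x",(r.x[0]+40e-3*(np.cos(r.x[2])+abs(np.sin(r.x[2])))).round(3))
E
```

```text
tile in stand x y z yaw pitch roll [ 0.0186  0.0136  0.0634  0.3077 -0.0284  0.0111]
[ 1.5  8.2  0.2  0.6  1.7  0.8 -0.4  9.5 -0.8 -0.7 -4.3 -0.4 -2.4 -0.3
 -1.4 -0.8]
flat fit [0.0144 0.0082 0.2801] [ 0.1  6.5  0.1  0.1  0.9  1.1 -2.5  8.7 -0.3 -5.9 -2.6 -4.4 -0.3 -4.2
 -0.5 -5.8] corners x 0.064
```

```bash
cat > tl.py <<'E'
from flip import *
import cv2
def quad(c,im,ext):
    l,t,r,b=[int(x) for x in ext]; l-=4;t-=4;r+=5;b+=5; sub=im[t:b,l:r].astype(np.uint8)
    lab=cv2.cvtColor(sub,cv2.COLOR_RGB2LAB).astype(int)
    cy,cx=sub.shape[0]//2,sub.shape[1]//2; ref=np.median(lab[cy-3:cy+4,cx-3:cx+4].reshape(-1,3),0)
    m=(np.abs(lab-ref).sum(2)<22).astype(np.uint8); n,L,S,_=cv2.connectedComponentsWithStats(m); m=(L==L[cy,cx]).astype(np.uint8)
    k=max(cv2.findContours(m,cv2.RETR_EXTERNAL,cv2.CHAIN_APPROX_NONE)[0],key=cv2.contourArea); h=cv2.convexHull(k)
    ap=cv2.approxPolyDP(h,.06*cv2.arcLength(h,True),True)[:,0]+[l,t]
    return ap,cv2.contourArea(k)
def ground(c,u,v,z):
    i=imaging.camera_info(c);M=np.array(i["world_to_cam"]);R,t=M[:3,:3],M[:3,3];C=-R.T@t
    d=R.T@np.array([(u-i["cx"])/i["fx"],(v-i["cy"])/i["fy"],1]);return C+(z-C[2])/d[2]*d
def look():
    for c in("side","scene"):
        im=imaging.read_camera(c); cv2.imwrite(f"pics/g_{c}.png",im[:,:,::-1])
        for d in spotter.spot_in(c,"tile")[:2]:
            if d["conf"]<.4: continue
            ap,A=quad(c,im,d["extent"]); w=np.array([w2s(ground(c,u,v,.082))[:2]*1000 for u,v in ap]).round(0)
            print(c,round(d["conf"],2),[round(x) for x in d["extent"]],A,"corners mm",w.tolist(),"mean",w.mean(0).round(0))
E
python3 -c "
from tl import *
look(); print(get_state()['clock'])"
```

```text
side 0.66 [315, 218, 374, 263] 1257.0 corners mm [[-47.0, 28.0], [27.0, 44.0], [45.0, -25.0], [5.0, -37.0]] mean [8. 2.]
side 0.42 [283, 212, 295, 220] 35.5 corners mm [[-97.0, 86.0], [-80.0, 76.0], [-86.0, 67.0]] mean [-88.  76.]
scene 0.82 [329, 232, 378, 265] 1713.0 corners mm [[85.0, -10.0], [-52.0, -61.0], [-84.0, 10.0], [46.0, 60.0]] mean [-1. -0.]
29.15
```

The first side picture had caught the tile still falling. It is now settled flat and centred at about (-1, 1) mm, yawed 12°. Next I withdraw the turner backwards and up, twist it back and carry it to the shelf.

```bash
python3 - <<'E'
from flip import *
tcp,R,s=tool(); G=np.load("grip.npz"); rel=Rot.from_quat(G["rel"]); off=G["off"]
Wp=[(.080,-.082,.142),(.100,-.085,.155),(.095,-.09,.20),(.08,-.10,.25),(.06,-.11,.28)]
rows=[tuple((R.inv().apply(st+Rs.apply(w)-tcp)*100).round(1))+(0,) for w in Wp]; print([tuple(map(float,r)) for r in rows])
q=sim(np.array(s["joint_pos"]),rows,it=12); p1,R1=fk(P,q); print(w2s(p1).round(3))
dest=np.array([-.109,-.112,.20]); c0=w2s(p1); N=12
rows=[]
for k in range(1,13):
    w=c0+(dest-c0)*min(1,k/10); rows.append(tuple((R1.inv().apply(st+Rs.apply(w)-p1)*100).round(1))+(round(10.5*k,1),))
print([tuple(map(float,r)) for r in rows])
q2=sim(q,rows,it=12);rep(q2);p2,R2=fk(P,q2)
for n in range(1,13,2):
    qq=sim(q,rows[:n],it=12);p,Rr=fk(P,qq);o=p+Rr.apply(off);print(n,"low",(o+(Rr*rel).apply(OUT))[:,2].min().round(3),"org",w2s(o).round(3))
E
```

```text
[(-1.1, 1.3, 0.6, 0.0), (-2.2, 3.4, 0.7, 0.0), (-1.2, 6.4, -2.6, 0.0), (0.2, 9.0, -7.0, 0.0), (1.5, 9.9, -10.4, 0.0)]
[ 0.06  -0.109  0.28 ]
[(0.8, -1.6, -0.4, 10.5), (1.6, -3.3, -0.8, 21.0), (2.4, -4.9, -1.2, 31.5), (3.2, -6.6, -1.6, 42.0), (4.0, -8.2, -2.1, 52.5), (4.8, -9.9, -2.5, 63.0), (5.6, -11.5, -2.9, 73.5), (6.4, -13.2, -3.3, 84.0), (7.2, -14.8, -3.7, 94.5), (8.0, -16.5, -4.1, 105.0), (8.0, -16.5, -4.1, 115.5), (8.0, -16.5, -4.1, 126.0)]
 tcp [ 0.482 -0.159  0.2  ] z [ 0.473  0.645 -0.6  ] y [ 0.181 -0.738 -0.651] q [-0.97  0.36 -0.3   1.32  0.86  1.99]  
1 low 0.234 org [ 0.045 -0.006  0.285]
3 low 0.225 org [ 0.038 -0.014  0.285]
5 low 0.216 org [ 0.031 -0.03   0.277]
7 low 0.204 org [ 0.02  -0.052  0.259]
9 low 0.188 org [ 0.003 -0.077  0.232]
11 low 0.186 org [-0.006 -0.103  0.205]
```

Request:
play_rows:
  moves:
    - {"claw": 1.8,"delta_pos": [-1.1,1.3,0.6],"twist": 0}
    - {"claw": 1.8,"delta_pos": [-2.2,3.4,0.7],"twist": 0}
    - {"claw": 1.8,"delta_pos": [-1.2,6.4,-2.6],"twist": 0}
    - {"claw": 1.8,"delta_pos": [0.2,9,-7],"twist": 0}
    - {"claw": 1.8,"delta_pos": [1.5,9.9,-10.4],"twist": 0}

```text
clock: 29.78
tcp_pos: [0.6509, -0.1456, 0.2829]
orientation: [0.07, 0.41, 0.795, 0.442]
wrist_force: [0.9, -0.7, -2.0]
finger_gap: 0.0213
```

Request:
play_rows:
  moves:
    - {"claw": 1.8,"delta_pos": [0.8,-1.6,-0.4],"twist": 10.5}
    - {"claw": 1.8,"delta_pos": [1.6,-3.3,-0.8],"twist": 21}
    - {"claw": 1.8,"delta_pos": [2.4,-4.9,-1.2],"twist": 31.5}
    - {"claw": 1.8,"delta_pos": [3.2,-6.6,-1.6],"twist": 42}
    - {"claw": 1.8,"delta_pos": [4,-8.2,-2.1],"twist": 52.5}
    - {"claw": 1.8,"delta_pos": [4.8,-9.9,-2.5],"twist": 63}
    - {"claw": 1.8,"delta_pos": [5.6,-11.5,-2.9],"twist": 73.5}
    - {"claw": 1.8,"delta_pos": [6.4,-13.2,-3.3],"twist": 84}
    - {"claw": 1.8,"delta_pos": [7.2,-14.8,-3.7],"twist": 94.5}
    - {"claw": 1.8,"delta_pos": [8,-16.5,-4.1],"twist": 105}
    - {"claw": 1.8,"delta_pos": [8,-16.5,-4.1],"twist": 115.5}
    - {"claw": 1.8,"delta_pos": [8,-16.5,-4.1],"twist": 126}

```text
clock: 31.28
tcp_pos: [0.4813, -0.1599, 0.1998]
orientation: [-0.363, 0.894, -0.008, 0.261]
wrist_force: [-0.7, -0.2, -1.9]
finger_gap: 0.0215
```

```bash
python3 - <<'E'
from tl import *
tilt(); tcp,R,s=tool(); G=np.load("grip.npz"); rel=Rot.from_quat(G["rel"]); off=G["off"]
n=(R*rel).apply([0,0,1]); x=(R*rel).apply([1,0,0]); print("n",n.round(3),"yaw",np.arctan2(x[1],x[0]).round(3))
best=min(np.arange(-5,20,.25),key=lambda t:-(R*Rot.from_euler('z',t,degrees=True)*rel).apply([0,0,1])[2]); print("twist",best,(R*Rot.from_euler('z',best,degrees=True)*rel).apply([0,0,1]).round(3))
for d in((-.109,-.112,.10),(-.109,-.112,.0765)): to(st+Rs.apply(d))
look()
print("turner",[[round(x) for x in d["extent"]] for d in spotter.spot_in("side","turner")])
E
```

```text
t 31.27 tcp [ 0.4813 -0.1599  0.1998] z [ 0.473  0.645 -0.6  ] y [ 0.175 -0.737 -0.653] q [-0.97   0.362 -0.304  1.319  0.855  1.999] F [-0.7 -0.2 -1.9] gap 0.0215
beta 53.11 az 53.7
n [-0.088  0.059  0.994] yaw 0.155
twist 7.5 [-0.001  0.001  1.   ]
[ 0.482 -0.16   0.1  ] -> [-4.5  6.5  6.1]
[ 0.482 -0.16   0.076] -> [-5.6  8.   7.5]
side 0.75 [260, 205, 294, 235] 619.5 corners mm [[-119.0, 104.0], [-80.0, 76.0], [-106.0, 37.0], [-145.0, 64.0]] mean [-112.   70.]
scene 0.78 [261, 276, 290, 295] 447.5 corners mm [[-152.0, 48.0], [-177.0, 10.0], [-215.0, 36.0], [-188.0, 73.0]] mean [-183.   42.]
scene 0.76 [329, 231, 366, 264] 890.5 corners mm [[-26.0, 53.0], [40.0, 53.0], [40.0, -2.0], [-42.0, -59.0], [-84.0, 10.0]] mean [-14.  11.]
turner [[256, 240, 401, 313]]
```

Request:
play_rows:
  moves:
    - {"claw": 1.8,"delta_pos": [-1.5,2.2,2.1],"twist": 7.5}
    - {"claw": 1.8,"delta_pos": [-3,4.4,4.2],"twist": 7.5}
    - {"claw": 1.8,"delta_pos": [-4.5,6.5,6.1],"twist": 7.5}
    - {"claw": 1.8,"delta_pos": [-5,7.2,6.8],"twist": 7.5}
    - {"claw": 1.8,"delta_pos": [-5.4,7.7,7.2],"twist": 7.5}
    - {"claw": 1.8,"delta_pos": [-5.6,8,7.5],"twist": 7.5}
    - {"claw": 1.8,"delta_pos": [-5.6,8,7.5],"twist": 7.5}

```text
clock: 32.4
tcp_pos: [0.4832, -0.1594, 0.0771]
orientation: [-0.378, 0.892, -0.063, 0.238]
wrist_force: [-0.5, -0.7, -1.6]
finger_gap: 0.0214
```

```bash
python3 - <<'E'
from tl import *
tilt(); tcp,R,s=tool(); G=np.load("grip.npz"); rel=Rot.from_quat(G["rel"]); off=G["off"]
o=tcp+R.apply(off); Rt=R*rel; print("turner stand",w2s(o).round(4),"n",Rt.apply([0,0,1]).round(3))
ex=o+Rt.apply(OUT)
for c in("side","scene"):
    imaging.read_camera(c); px=proj(c,ex); print(c,px.min(0).round(0),px.max(0).round(0),[(round(d["conf"],2),[round(x) for x in d["extent"]]) for d in spotter.spot_in(c,"turner")[:1]])
E
```

```text
t 32.4 tcp [ 0.4832 -0.1594  0.0771] z [ 0.473  0.645 -0.601] y [ 0.067 -0.706 -0.705] q [-0.966  0.514 -0.429  1.039  0.857  2.128] F [-0.5 -0.7 -1.6] gap 0.0214
beta 53.09 az 53.8
turner stand [-0.0052 -0.1215  0.0622] n [-0.006  0.004  1.   ]
side [261. 277.] [393. 342.] [(0.87, [256, 277, 389, 340])]
scene [361. 253.] [444. 324.] []
```

Request:
play_rows:
  moves:
    - {"claw": 1.8,"delta_pos": [-0.1,0.15,0.1],"twist": 0}
    - {"claw": 1.8,"delta_pos": [-0.1,0.15,0.1],"twist": 0}
    - {"claw": 4,"delta_pos": [-0.1,0.15,0.1],"twist": 0}
    - {"claw": 5.5,"delta_pos": [-0.1,0.15,0.1],"twist": 0}
    - {"claw": 5.5,"delta_pos": [-0.1,0.15,0.1],"twist": 0}
    - {"claw": 5.5,"delta_pos": [0,0,-4],"twist": 0}
    - {"claw": 5.5,"delta_pos": [0,0,-9],"twist": 0}
    - {"claw": 5.5,"delta_pos": [0,0,-15],"twist": 0}
    - {"claw": 5.5,"delta_pos": [2,-4,-18],"twist": 0}
    - {"claw": 5.5,"delta_pos": [4,-8,-21],"twist": 0}
    - {"claw": 5.5,"delta_pos": [4,-8,-21],"twist": 0}

```text
clock: 33.98
tcp_pos: [0.4141, -0.2511, 0.2776]
orientation: [-0.376, 0.893, -0.063, 0.239]
wrist_force: [0.6, 0.5, 0.1]
finger_gap: 0.0553
```

```bash
python3 - <<'E'
from tl import *
show(); look()
ex=st+Rs.apply(np.array([-.0055,-.1215,.06])+OUT)
for c in("side","scene","wrist"):
    im=imaging.read_camera(c); cv2.imwrite(f"pics/end_{c}.png",im[:,:,::-1])
    if c=="wrist": px=proj(c,ex)
    else: px=proj(c,ex)
    print(c,"turner pred",px.min(0).round(0),px.max(0).round(0),[(round(d["conf"],2),[round(x) for x in d["extent"]]) for d in spotter.spot_in(c,"turner")[:1]],"jars",[[round(x) for x in d["extent"]] for d in spotter.spot_in(c,"jar_a")],"carton",[[round(x) for x in d["extent"]] for d in spotter.spot_in(c,"lamp_carton")])
print("tile w/ 12deg at centre:",[ (c,proj(c,st+Rs.apply(Rot.from_euler('z',12,degrees=True).apply([[x,y,0] for x in(-.04,.04) for y in(-.04,.04)])+[-.001,.001,.082])).min(0).round(0),proj(c,st+Rs.apply(Rot.from_euler('z',12,degrees=True).apply([[x,y,0] for x in(-.04,.04) for y in(-.04,.04)])+[-.001,.001,.074])).max(0).round(0)) for c in("side","scene")])
E
```

```text
t 33.98 tcp [ 0.4141 -0.2511  0.2776] z [ 0.474  0.642 -0.603] y [ 0.068 -0.709 -0.701] q [-1.176  0.401 -0.068  1.698  0.754  1.863] F [0.6 0.5 0.1] gap 0.0553
side 0.77 [314, 218, 373, 269] 1777.5 corners mm [[27.0, 46.0], [44.0, -29.0], [-28.0, -48.0], [-49.0, 28.0]] mean [-2. -1.]
side 0.73 [258, 206, 296, 236] 632.0 corners mm [[-119.0, 104.0], [-80.0, 78.0], [-106.0, 37.0], [-145.0, 64.0]] mean [-112.   71.]
scene 0.64 [329, 233, 380, 264] 930.0 corners mm [[40.0, 53.0], [45.0, -29.0], [-27.0, -48.0], [-52.0, 34.0]] mean [2. 2.]
scene 0.61 [261, 276, 292, 297] 441.5 corners mm [[-152.0, 48.0], [-177.0, 10.0], [-215.0, 36.0], [-188.0, 73.0]] mean [-183.   42.]
side turner pred [260. 278.] [393. 342.] [(0.66, [254, 278, 389, 339])] jars [[189, 165, 233, 220], [306, 140, 346, 191]] carton [[357, 99, 414, 190]]
scene turner pred [360. 254.] [444. 325.] [(0.85, [353, 255, 440, 328])] jars [[259, 208, 295, 256], [181, 256, 228, 316], [328, 230, 380, 264]] carton [[294, 157, 330, 235]]
wrist turner pred [370. 106.] [453. 307.] [(0.65, [368, 111, 448, 299])] jars [[225, 186, 282, 240], [250, 331, 293, 368]] carton [[189, 106, 289, 183]]
tile w/ 12deg at centre: [('side', array([316., 217.]), array([375., 271.])), ('scene', array([326., 232.]), array([380., 265.]))]
```

The tile fits flat and centred in both views, all within 2 mm. The turner lies on the shelf about 8 mm forward of the prediction, well within the limits. The jars and carton are where they were. Handing in.

```bash
python3 -c "
from workcell import env
print(env.hand_in())"
```

```text
the job is handed in; nothing more can be done
None
```

The tile lies turned over on the rails, smooth face up, and the turner is flat on the bare shelf. I handed the job in at about 34.5 s of the 62 s allowed; no verdict was reported.

**What I did**
- **Insertion:** I took the turner from straight above, set it down once to square it up, and slid its tines between the rails under the tile. Then I let go.
- **Slanted retake:** The moves only allow a turn about the tool's own axis, so I couldn't command a tilt. I leaned the tool about 53° by repeatedly pushing against the arm's reach limit in free air. With that lean I retook the handle on its 45° flat.
- **Turning the tile:** I lifted the tile, and one 134° turn of the wrist tipped it over the turned-up edge. Twisting back levelled the turner, and I laid it on the shelf.

**Last checks**
- **Tile:** both fixed cameras put its centre within about 2 mm of the grate's middle, flat and yawed about 12°. My last viewed picture, taken just after the flip, showed the smooth face up.
- **Turner:** it shows about 8 mm further forward than planned, roughly 13 mm forward of the shelf's middle, where 35 mm is allowed.
- **Jars and carton:** they appear in the same place as at the start, within the detector's few-pixel scatter.
- **Robot:** the gripper is open and clear, with no contact force beyond noise.

**Checks that disagreed or failed**
- **Early wrist-camera fit:** it was about 10 mm off because the arm was still settling, so I dropped it.
- **Tile fit right after the flip:** it was inconsistent because the tile was still falling. A later look resolved it.
- **Wrist force:** it read 17 N once during a free-air push, with no visible cause.
- **End state:** it was measured numerically from the pictures, not viewed again, because I had used all 12 views.

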